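# Lacquer the copper leaves and start them curing

## Robot

A 6-joint arm with a two-finger parallel gripper is mounted at the origin on the work surface. World frame = base frame: x ahead of the robot, y to its left, z up, the work surface at z = 0. Lengths are in m, angles in rad, forces in N, time in s.
With the tool pointing down it reaches from about 0.25 to 0.85 m from the base axis. Payload 12.5 kg.
Tool frame: the origin (TCP) lies midway between the tips of the shut fingers; the grasp point (between the pads) lies 19 mm behind it; z points along the fingers, y is the direction in which the jaws open and shut (so a half turn about z gives the same grasp; the last joint's range is limited). The gripper opens to 93 mm and grips with 3 to 60 N. Pads are 15 mm wide; open, the fingers measure 128 mm over their backs; the gripper's body (75 mm by 188 mm) begins 65 mm behind the grasp point.
Start: joints at [1.179, 0.351, 1.652, -0, 1.139, -0.085], TCP at [0.166, 0.524, 0.219] pointing down, gripper open.
Joint ranges: [-2.75, 2.75], [-0.79, 2.1], [0.01, 2.65], [-1.57, 4.71], [0.07, 3.14], [-2.87, 2.87]. Speed limits (rad/s): [2.22, 2.22, 2.79, 3.14, 3.14, 3.14].

## Interface

Orientations are given as a rotation vector (axis times angle).
In Python, from workcell import status, optics, bot gives the robot as it stands.
- The arm moves only by the tool arm_command, never from a script. Its argument "commands" is a list of rows, each a list of 7 numbers: the shift along the world's x, y, z in cm, then the turn, a rotation vector about the world's x, y, z in rad, then the opening, from -1 (shut) to 1 (fully open), so that 0 is half open. A call has 1 to 20 rows; each row shifts and turns the commanded pose from where the row before left it; what a row does not reach is not made up. A row lasts 1/10 s, in which the tool goes at most 50 mm and 8.59 degrees, less where a joint would pass 70% of its speed; a pose out of reach is approached as far as the arm can. A call with a gripper value outside its range is refused whole. The fingers move at their own pace and stop on an object; "grip_force" is the grip in N (left out, the last holds). Time passes only in rows, so rows that do not move let the fingers close. It gives the time, the measured TCP pose, the force and the opening at its end, in the units of the state.
- status.observe(): the state, without advancing time (a new reading comes with each control period).
- optics.capture(name): name is "scene" or "top" or "wrist"; returns (picture, depth): 420x560x3 uint8, red, green, blue; 420x560 float32, m along the optical axis (not along the pixel's ray), 0 where there is no reading.
- optics.calibration(name): a dict with "K" (3x3 intrinsics, pixels), "k1" (the pictures are not rectified: a ray, as slopes to the right and down, at radius r is drawn at 1 + k1 r^2 times it, then the intrinsics apply), "view" (4x4, takes a point from world to camera coordinates); the wrist camera has in their place "hand_eye" (4x4, takes a point from camera to tool coordinates, whose origin is the TCP and whose axes are the flange's). Camera axes: x right, y down, z forward; pixel columns grow to the right and rows downward; lengths in m; the calibration is good to about 2 mm. A picture is of the moment at which its call begins: read the wrist's pose just before it. calibration takes no time and is no camera call.
- bot.job_done(): hands the job in, once; it reports no verdict.
The state is a dict: "time_s": time; "joint_pos": joint angles; "joint_vel": joint speeds; "joint_efforts": joint torques, N m; "tool_pos": TCP position; "orientation": TCP orientation; "ft_force": force on the tool from outside, world axes, zero at the start; "wrist_torque": the same for the moment, N m; "gripper_width": finger opening in m.
Only numpy, scipy, OpenCV 4.12 (cv2) and the standard library are available. Lean on these libraries where they do the work, as an engineer would, in place of code of your own. Each camera call takes 0.05 s, during which the arm holds its last target. There are 200 camera calls.

## Task

Lacquer the copper leaves lying loose on the bench and set them to cure: switch on the extractor fan (white toggle), stand the spray can's cap in the steel dish and set every leaf flat in the middle of a warm pad of its own, and only then press the can's nozzle right down and let it up again - never spray with the fan off or with a pad's heat on. Afterwards put the cap back on the can and switch on the heat of just those pads that carry a leaf (each toggle's sleeve has the colour of its pad's rim), leaving the other pads off and the fan running; if a leaf gets knocked off its pad, put it back. Do not switch the black toggles or shift the tools and other things lying about.

Things in the scene. Friction and masses are not known exactly. Their poses are not given: they have to be found in the camera images.
- leaf1_center (a point): loose copper leaf (None: not there this time): almond-shaped shell of copper sheet, upright sides, closed flat top with a 3 mm bevelled edge, a midrib and veins; 72 mm long, 40 mm wide at the middle where the sides are parallel for 20 mm, 30 mm high, about 100 g. Point: its centre, 15 mm above what it lies on. x along its length, y across, z up
- leaf2_center (a point): loose copper leaf (None: not there this time): almond-shaped shell of copper sheet, upright sides, closed flat top with a 3 mm bevelled edge, a midrib and veins; 72 mm long, 40 mm wide at the middle where the sides are parallel for 20 mm, 30 mm high, about 100 g. Point: its centre, 15 mm above what it lies on. x along its length, y across, z up
- leaf3_center (a point): loose copper leaf (None: not there this time): almond-shaped shell of copper sheet, upright sides, closed flat top with a 3 mm bevelled edge, a midrib and veins; 72 mm long, 40 mm wide at the middle where the sides are parallel for 20 mm, 30 mm high, about 100 g. Point: its centre, 15 mm above what it lies on. x along its length, y across, z up
- pad_red (a point): warm pad with the red rim: one of four flat round white pads, 92 mm across (102 with the rim), flush in the top of a fixed, level, dark steel curing plate 215 mm square, 105 mm between neighbours' centres. Point: centre of the pad, 22 mm above the table; x, y along the plate's sides, z up
- pad_yellow (a point): warm pad with the yellow rim: one of four flat round white pads, 92 mm across (102 with the rim), flush in the top of a fixed, level, dark steel curing plate 215 mm square, 105 mm between neighbours' centres. Point: centre of the pad, 22 mm above the table; x, y along the plate's sides, z up
- pad_blue (a point): warm pad with the blue rim: one of four flat round white pads, 92 mm across (102 with the rim), flush in the top of a fixed, level, dark steel curing plate 215 mm square, 105 mm between neighbours' centres. Point: centre of the pad, 22 mm above the table; x, y along the plate's sides, z up
- pad_green (a point): warm pad with the green rim: one of four flat round white pads, 92 mm across (102 with the rim), flush in the top of a fixed, level, dark steel curing plate 215 mm square, 105 mm between neighbours' centres. Point: centre of the pad, 22 mm above the table; x, y along the plate's sides, z up
- sw_red_tip (a point): toggle switch with the red sleeve: heat of the red-rimmed pad. Point: the end of its lever, 36 mm from the pivot. In the panel's frame it is at x = -14 mm when off (lever leaning 0.4 rad), +14 mm when on, z = 39 mm. Sleeve 12 mm thick over the outer 25 mm; below it a bushing 13 mm across, 9 mm high. Sprung over the middle: pushed past upright it snaps to the other end; 1 to 2 N
- sw_yellow_tip (a point): toggle switch with the yellow sleeve: heat of the yellow-rimmed pad. Point: the end of its lever, 36 mm from the pivot. In the panel's frame it is at x = -14 mm when off (lever leaning 0.4 rad), +14 mm when on, z = 39 mm. Sleeve 12 mm thick over the outer 25 mm; below it a bushing 13 mm across, 9 mm high. Sprung over the middle: pushed past upright it snaps to the other end; 1 to 2 N
- sw_blue_tip (a point): toggle switch with the blue sleeve: heat of the blue-rimmed pad. Point: the end of its lever, 36 mm from the pivot. In the panel's frame it is at x = -14 mm when off (lever leaning 0.4 rad), +14 mm when on, z = 39 mm. Sleeve 12 mm thick over the outer 25 mm; below it a bushing 13 mm across, 9 mm high. Sprung over the middle: pushed past upright it snaps to the other end; 1 to 2 N
- sw_green_tip (a point): toggle switch with the green sleeve: heat of the green-rimmed pad. Point: the end of its lever, 36 mm from the pivot. In the panel's frame it is at x = -14 mm when off (lever leaning 0.4 rad), +14 mm when on, z = 39 mm. Sleeve 12 mm thick over the outer 25 mm; below it a bushing 13 mm across, 9 mm high. Sprung over the middle: pushed past upright it snaps to the other end; 1 to 2 N
- sw_fan_tip (a point): toggle switch with the white sleeve: the extractor fan. Point: the end of its lever, 36 mm from the pivot. In the panel's frame it is at x = -14 mm when off (lever leaning 0.4 rad), +14 mm when on, z = 39 mm. Sleeve 12 mm thick over the outer 25 mm; below it a bushing 13 mm across, 9 mm high. Sprung over the middle: pushed past upright it snaps to the other end; 1 to 2 N
- sw_light_tip (a point): toggle switch with a black sleeve (one of two): other equipment, on, to be left alone. Point: the end of its lever, 36 mm from the pivot. In the panel's frame it is at x = -14 mm when off (lever leaning 0.4 rad), +14 mm when on, z = 39 mm. Sleeve 12 mm thick over the outer 25 mm; below it a bushing 13 mm across, 9 mm high. Sprung over the middle: pushed past upright it snaps to the other end; 1 to 2 N
- sw_air_tip (a point): toggle switch with a black sleeve (one of two): other equipment, on, to be left alone. Point: the end of its lever, 36 mm from the pivot. In the panel's frame it is at x = -14 mm when off (lever leaning 0.4 rad), +14 mm when on, z = 39 mm. Sleeve 12 mm thick over the outer 25 mm; below it a bushing 13 mm across, 9 mm high. Sprung over the middle: pushed past upright it snaps to the other end; 1 to 2 N
- panel (a point): flat top of the grey switch box, fixed, 224 mm along y, 120 along x, 48 high. Point: centre of the top, 48 mm above the table; x = the way levers swing to go on (away from the robot, to the coloured flash), y along the row, z up. Seven toggles 26 mm apart at y = -78 to 78 mm in an order that changes; pivots at x = 0, 6 mm above the top
- cap_center (a point): orange cap of the spray can, loose: a round cup, mouth down, 52 mm across, 50 mm high, wall 2 mm, bore 47 mm, 20 g; it just stands on the can's shoulder and lifts straight off. Point: its centre, 25 mm above its rim; z up
- dish_floor (a point): shallow round steel dish for the cap, fixed: 92 mm across at the rim, 13 mm high, inner floor 70 mm across. Point: centre of its inner floor, 3 mm above the table. The cap stands in it mouth down
- can_shoulder (a point): lacquer spray can, fixed upright in a bench clamp with an 85 mm square foot; can 53 mm across. Point: on its axis at the flat shoulder, 150 mm above the table, on which the cap's rim stands (fitted cap's centre 25 mm higher). A cone above the shoulder, 41 mm wide narrowing to 30 mm within 12 mm, centres the cap
- nozzle (a joint): the can's white nozzle button: round, 17 mm across, on the can's axis, top 36 mm above the shoulder point when up, free on all sides, 30 mm collar 20 mm lower; covered but not touched by the fitted cap. Value: how far pressed, 0 = up, 0.005 m = fully down; sprung back; 2 N to start, about 7 N at the bottom
- pliers1: bystander, loose, leave where it is: steel locking pliers lying flat, 190 mm long, 18 mm high. Point: its origin, at table level
- pliers2: bystander, loose, leave where it is: steel locking pliers lying flat, 190 mm long, 18 mm high. Point: its origin, at table level
- tape: bystander, loose, leave where it is: roll of paper tape, ring 90 mm across, 24 mm high. Point: its origin, at table level
- offcut: bystander, loose, leave where it is: copper bar offcut, 90 x 26 x 12 mm. Point: its origin, at table level
- jar: bystander, loose, leave where it is: jar with a steel lid, 68 mm across, 85 mm high. Point: its origin, at table level
Not all that is in view belongs to the job. There is more than one size of the part that bears cap_center; the job needs the largest.

How it is judged:
By the outcome, as a careful person would: the job done as asked, in the order asked, and still so for the second after the job is handed in, with the robot touching nothing.
Of leaf1, leaf2, leaf3 only 2 to 3 are there at a start; the rules pass over those that are not, and their reading is None.
At some moment in a run one of leaf1, leaf2, leaf3 may be knocked a few centimetres aside while the robot is not near it.
It also fails if it takes over 210 s, if anything falls off the work surface, if the arm or the gripper's body presses on something with over 40 N, if the wrist force passes 120 N, or if a joint passes its speed limit or range.

## Working session

There is one attempt and no reset: what is moved stays moved. The work goes in short steps, Python scripts to look and compute and a tool call to move; the robot and the scene stay as the last step left them, time stands still between calls to the robot, and variables do not carry over. Pictures are saved under pics/ and viewed, about 12 in all and at most 16, crops included, and the job is handed in when it is done.

Besides the shell and the picture viewer there is one more tool, called after "Request:" by a JSON object that holds its "op" and its "data". arm_command: Moves the arm, as the interface text tells. Its arguments: {"type":"object","properties":{"commands":{"type":"array"},"grip_force":{"type":"number"}},"required":["commands"]}

```bash
mkdir -p pics; ls; cat > h.py <<'E'
import numpy as np, cv2
from scipy.spatial.transform import Rotation as R
from workcell import status, optics, bot
def cap(name):
    s=status.observe(); im,d=optics.capture(name); c=optics.calibration(name)
    if 'view' in c: V=np.linalg.inv(np.array(c['view']))
    else:
        T=np.eye(4); T[:3,:3]=R.from_rotvec(s['orientation']).as_matrix(); T[:3,3]=s['tool_pos']
        V=T@np.array(c['hand_eye'])
    return im,d,np.array(c['K']),c['k1'],V
def rays(uv,K,k1):
    uv=np.atleast_2d(np.array(uv,float))
    return np.c_[cv2.undistortPoints(uv[:,None],K,np.array([k1,0,0,0,0.]))[:,0],np.ones(len(uv))]
def onplane(uv,z,K,k1,V):
    r=rays(uv,K,k1)@V[:3,:3].T; o=V[:3,3]
    return o+r*((z-o[2])/r[:,2])[:,None]
def cloud(d,K,k1,V):
    h,w=d.shape; u,v=np.meshgrid(np.arange(w),np.arange(h))
    r=rays(np.c_[u.ravel(),v.ravel()],K,k1)*d.reshape(-1,1)
    return (r@V[:3,:3].T+V[:3,3]).reshape(h,w,3)
def proj(p,K,k1,V):
    q=(np.atleast_2d(p)-V[:3,3])@V[:3,:3]; x=q[:,:2]/q[:,2:]
    x=x*(1+k1*(x**2).sum(1,keepdims=True)); return x@K[:2,:2].T+K[:2,2]
def save(n,im,s=1):
    cv2.imwrite('pics/'+n,cv2.resize(im[...,::-1],None,fx=s,fy=s,interpolation=cv2.INTER_CUBIC))
E
python3 - <<'E'
from h import *
s=status.observe(); print({k:np.round(v,3).tolist() for k,v in s.items()})
for n in('scene','top'):
    a=cap(n); save(n+'0.png',a[0],1.4); np.savez(n+'0.npz',*a); print(n,a[2].round(1).tolist(),a[3],a[4].round(3).tolist())
print(optics.calibration('wrist'))
E
```

```text
pics
{'time_s': 0.0, 'joint_pos': [1.179, 0.351, 1.652, -0.0, 1.139, -0.085], 'joint_vel': [-0.001, 0.0, -0.001, 0.0, -0.0, 0.001], 'joint_efforts': [0.001, -49.734, -28.526, 0.07, 0.026, -0.0], 'tool_pos': [0.166, 0.524, 0.218], 'orientation': [-0.48, -3.104, 0.002], 'ft_force': [-0.872, -0.3, -1.135], 'wrist_torque': [0.025, 0.066, 0.011], 'gripper_width': 0.093}
scene [[545.1, 0.0, 275.4], [0.0, 545.1, 208.7], [0.0, 0.0, 1.0]] -0.033169166516034146 [[0.681, 0.454, -0.574, 1.359], [0.732, -0.409, 0.545, -0.754], [0.012, -0.791, -0.611, 0.961], [0.0, 0.0, 0.0, 1.0]]
top [[417.2, 0.0, 286.8], [0.0, 417.2, 211.3], [0.0, 0.0, 1.0]] 0.044566210881030334 [[-0.012, -0.997, 0.081, 0.488], [-1.0, 0.013, 0.007, -0.044], [-0.008, -0.081, -0.997, 1.397], [0.0, 0.0, 0.0, 1.0]]
{'K': array([[339.60780351,   0.        , 278.25589784],
       [  0.        , 339.60780351, 208.44512332],
       [  0.        ,   0.        ,   1.        ]]), 'k1': -0.08407734289481526, 'hand_eye': array([[ 2.94962420e-04, -9.53415238e-01, -3.01660898e-01,
         8.36473110e-02],
       [ 9.99998756e-01,  7.48732747e-04, -1.38861603e-03,
         3.30337430e-04],
       [ 1.54979107e-03, -3.01660113e-01,  9.53414272e-01,
        -1.65995989e-01],
       [ 0.00000000e+00,  0.00000000e+00,  0.00000000e+00,
         1.00000000e+00]])}
```

View pics/top0.png

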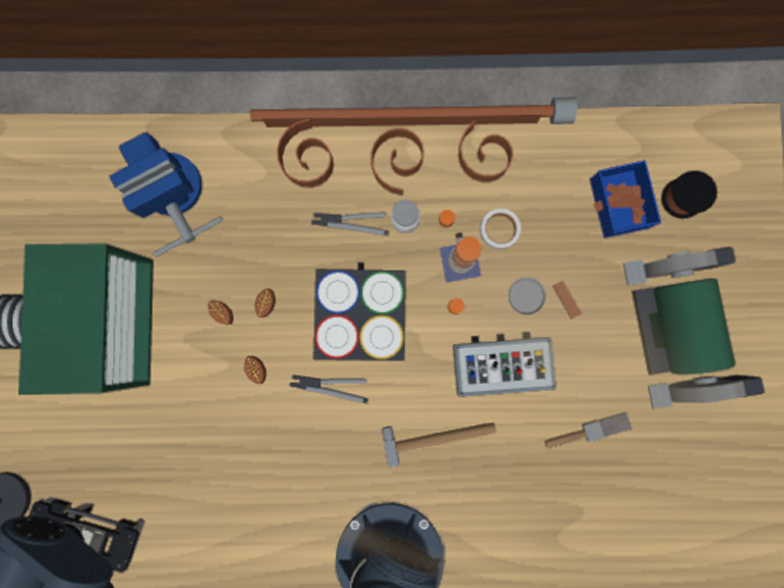

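View pics/scene0.png

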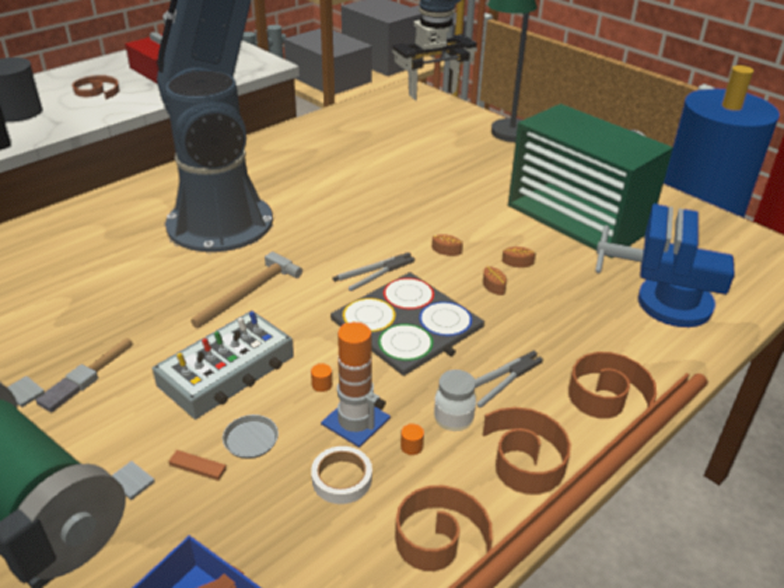

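Top view: three leaves at about (220,312), (264,302) and (255,370). The pads sit around (360,315), the can with its cap at (467,250), the dish at (527,296) and the panel at (504,366). The orange candidates are the one on the can at (467,250) and two small loose cups at (447,218) and (456,306). The one on the can is the largest and matches the description. Next I'll measure these and enlarge the panel and can.

```bash
python3 - <<'E'
from h import *
def ld(n):
    z=np.load(n+'0.npz'); return [z['arr_%d'%i] for i in range(5)]
im,d,K,k1,V=ld('top'); k1=float(k1)
P=cloud(d,K,k1,V); hsv=cv2.cvtColor(im,cv2.COLOR_RGB2HSV)
print('table z',np.median(P[330:345,180:200,2]))
def comp(mask,box,zp=None,mina=15,name=''):
    u0,v0,u1,v1=box; m=np.zeros(mask.shape,np.uint8); m[v0:v1,u0:u1]=mask[v0:v1,u0:u1]
    n,l,st,c=cv2.connectedComponentsWithStats(m)
    for i in range(1,n):
        if st[i,4]<mina: continue
        q=P[l==i]; vs,us=np.where(l==i)
        z=np.median(q[:,2]) if zp is None else zp
        w=onplane(np.c_[us,vs],z,K,k1,V)[:,:2].astype(np.float32)
        (c0,wh,a)=cv2.minAreaRect(w); 
        cc,ev,ax=None,None,None
        C=np.cov(w.T); e,E=np.linalg.eigh(C); ang=np.degrees(np.arctan2(E[1,1],E[0,1]))
        print(name,'uv',c[i].round(1),'area',st[i,4],'z',np.round(np.percentile(q[:,2],[10,50,90]),3),'mean',w.mean(0).round(4),'rect',np.round(c0,4),np.round(wh,4),'ang%.1f'%ang)
H,S,Vv=[hsv[...,i].astype(int) for i in range(3)]
Z=P[...,2]
comp(((Z>0.015)&(Z<.05)).astype(np.uint8),(140,195,205,285),.03,name='leaf')
# pads
for nm,lo,hi in(('red',170,10),('yellow',22,35),('green',50,80),('blue',100,125)):
    hm=((H>=lo)&(H<=hi)) if lo<hi else ((H>=lo)|(H<=hi))
    comp((hm&(S>120)).astype(np.uint8),(222,190,292,260),.022,name='rim '+nm)
    comp((hm&(S>120)).astype(np.uint8),(320,235,400,285),.087,mina=4,name='sw '+nm)
comp(((Z>.012)&(Z<.03)&(Vv<110)).astype(np.uint8),(215,190,295,262),.022,mina=300,name='plate')
comp(((H>=3)&(H<=14)&(S>190)&(Vv>150)).astype(np.uint8),(300,140,360,230),name='orange')
comp(((Z>.190)&(Z<.215)).astype(np.uint8),(300,150,360,210),.2,name='captop')
comp(((S<40)&(Z<.02)).astype(np.uint8),(355,190,395,230),.008,mina=50,name='dish')
comp(((Z>.042)&(Z<.055)).astype(np.uint8),(315,235,405,290),.048,mina=200,name='panel')
p=cv2.resize(im[232:290,318:402,::-1],None,fx=6,fy=6,interpolation=cv2.INTER_CUBIC)
im2=ld('scene')[0]
q=cv2.resize(im2[215:300,105:290,::-1],None,fx=4,fy=4,interpolation=cv2.INTER_CUBIC)[:, :740]
o=np.zeros((p.shape[0]+0,0,3),np.uint8)
cv2.imwrite('pics/crop1.png',cv2.resize(np.vstack([cv2.copyMakeBorder(p[:,:504],0,0,0,740-504,0),q])[:800],None,fx=.85,fy=.85))
E
```

```text
table z 0.00048524342389311137
leaf uv [188.4 216. ] area 219 z [0.023 0.03  0.034] mean [0.5883 0.2881] rect [0.5883 0.2878] [0.0657 0.0425] ang163.1
leaf uv [156.9 222.7] area 215 z [0.025 0.03  0.033] mean [0.5676 0.3908] rect [0.5674 0.3908] [0.0676 0.042 ] ang-137.7
leaf uv [181.4 263.7] area 220 z [0.025 0.03  0.034] mean [0.4332 0.3095] rect [0.4336 0.3097] [0.0682 0.0416] ang-153.0
rim red uv [240.  240.8] area 125 z [0.019 0.022 0.026] mean [0.505  0.1203] rect [0.5077 0.1186] [0.102  0.0984] ang139.0
sw red uv [368. 253.] area 15 z [0.047 0.05  0.052] mean [ 0.4613 -0.2865] rect [ 0.4613 -0.2865] [0.0125 0.0062] ang89.9
sw red uv [370.4 264.5] area 15 z [0.058 0.082 0.088] mean [ 0.4257 -0.2928] rect [ 0.4258 -0.2931] [0.0129 0.0088] ang-157.9
rim yellow uv [271.7 241. ] area 120 z [0.018 0.023 0.026] mean [0.503  0.0159] rect [0.5047 0.015 ] [0.1    0.0997] ang-161.0
sw yellow uv [384.2 251.8] area 15 z [0.046 0.05  0.054] mean [ 0.4645 -0.3367] rect [ 0.4655 -0.3361] [0.0124 0.0093] ang88.1
sw yellow uv [387. 264.] area 7 z [0.079 0.085 0.089] mean [ 0.4268 -0.3441] rect 
[... 595 characters left out ...]
0.088] mean [ 0.4184 -0.1899] rect [ 0.4184 -0.19  ] [0.0109 0.0088] ang-161.7
plate uv [257.4 213.3] area 837 z [0.018 0.022 0.026] mean [0.5949 0.0624] rect [0.5939 0.0653] [0.2159 0.1574] ang88.4
orange uv [319.3 154. ] area 49 z [0.032 0.035 0.039] mean [ 0.7877 -0.1447] rect [ 0.7862 -0.1438] [0.0264 0.0234] ang76.1
captop uv [333.9 177.7] area 248 z [0.196 0.199 0.202] mean [ 0.6813 -0.1735] rect [ 0.6806 -0.1737] [0.0492 0.0494] ang156.4
dish uv [375.9 210.7] area 547 z [-0.001  0.003  0.008] mean [ 0.5994 -0.3313] rect [ 0.6002 -0.3316] [0.0862 0.0835] ang130.0
panel uv [360.1 261.6] area 2394 z [0.045 0.049 0.052] mean [ 0.4335 -0.2675] rect [ 0.4335 -0.2677] [0.1193 0.2256] ang94.0
```

View pics/crop1.png

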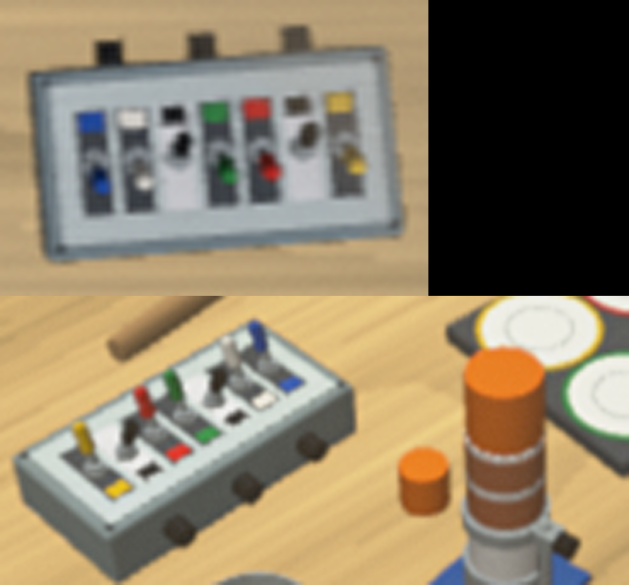

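Panel crop: from +y to -y the order is blue, white, black, green, red, black, yellow. All coloured levers lean off and the black ones are on. The cap on the can is clearly larger than the loose ones. Now I'll move to the fan switch.

Request:
{"op": "arm_command", "data": {"commands": [[1.05, -3.72, 0, 0, 0, -0.12, -1], [1.05, -3.72, 0, 0, 0, -0.12, -1], [1.05, -3.72, 0, 0, 0, -0.12, -1], [1.05, -3.72, 0, 0, 0, -0.12, -1], [1.05, -3.72, 0, 0, 0, -0.12, -1], [1.05, -3.72, 0, 0, 0, -0.12, -1], [1.05, -3.72, 0, 0, 0, -0.12, -1], [1.05, -3.72, 0, 0, 0, -0.12, -1], [1.05, -3.72, 0, 0, 0, -0.12, -1], [1.05, -3.72, 0, 0, 0, -0.12, -1], [1.05, -3.72, 0, 0, 0, 0, -1], [1.05, -3.72, 0, 0, 0, 0, -1], [1.05, -3.72, 0, 0, 0, 0, -1], [1.05, -3.72, 0, 0, 0, 0, -1], [1.05, -3.72, 0, 0, 0, 0, -1], [1.05, -3.72, 0, 0, 0, 0, -1], [1.05, -3.72, 0, 0, 0, 0, -1], [1.05, -3.72, 0, 0, 0, 0, -1], [1.05, -3.72, 0, 0, 0, 0, -1], [0, 0, 0, 0, 0, 0, -1]], "grip_force": 10}}

```text
time_s: 2.1
tool_pos: [0.3663, -0.1857, 0.2184]
orientation: [2.152, 2.288, -0.001]
ft_force: [-1.0, -0.1, 0.0]
gripper_width: 0.0007
```

```bash
cat > st.py <<'E'
from h import *
def st():
    s=status.observe(); M=R.from_rotvec(s['orientation']).as_matrix()
    print('t%.1f'%s['time_s'],'pos',np.round(s['tool_pos'],4),'yaw(toolY)%.1f'%np.degrees(np.arctan2(M[1,1],M[0,1])),'toolx',M[:,0].round(2),'z',M[:,2].round(3),'F',np.round(s['ft_force'],1),'w%.4f'%s['gripper_width'],'j',np.round(s['joint_pos'],2))
if __name__=='__main__': st()
E
python3 - <<'E'
from st import *
st(); im,d,K,k1,V=a=cap('wrist'); np.savez('w1.npz',*a); save('w1.png',im,1.2)
P=cloud(d,K,k1,V); hsv=cv2.cvtColor(im,cv2.COLOR_RGB2HSV); H,S,v=[hsv[...,i].astype(int) for i in range(3)]
for nm,lo,hi in(('red',170,10),('yellow',22,35),('green',50,80),('blue',100,125)):
    hm=((H>=lo)&(H<=hi)) if lo<hi else ((H>=lo)|(H<=hi))
    n,l,s,c=cv2.connectedComponentsWithStats((hm&(S>130)).astype(np.uint8))
    for i in range(1,n):
        if s[i,4]>60:
            q=P[l==i]; q=q[q[:,2]>-.02]; print(nm,c[i].round(),s[i,4],np.median(q,0).round(4),np.percentile(q[:,2],[5,95]).round(3))
E
```

```text
t2.1 pos [ 0.3663 -0.1857  0.2184] yaw(toolY)3.5 toolx [-0.06  1.   -0.  ] z [ 0.    -0.001 -1.   ] F [-1.  -0.1  0. ] w0.0007 j [-0.58  0.09  1.99 -0.    1.06 -0.64]
red [467. 173.] 1289 [ 0.5694 -0.1606  0.0353] [0.007 0.037]
red [357. 286.] 142 [ 0.4625 -0.2934  0.0499] [0.049 0.051]
red [330. 295.] 71 [ 0.4276 -0.2907  0.0755] [0.069 0.308]
red [419. 366.] 99 [ 0.5792 -0.4394  0.0124] [0.011 0.013]
yellow [430.  28.] 683 [ 0.5076 -0.0225  0.0223] [0.021 0.024]
green [511.  42.] 534 [ 0.59   -0.0264  0.0223] [0.021 0.024]
green [359. 266.] 131 [ 0.4612 -0.2683  0.05  ] [0.049 0.085]
green [330. 278.] 156 [ 0.4248 -0.2671  0.0823] [0.069 0.087]
blue [523. 185.] 1711 [ 0.6547 -0.1678  0.0077] [0.005 0.009]
blue [364. 197.] 181 [ 0.4556 -0.1898  0.0499] [0.049 0.051]
blue [334. 205.] 166 [ 0.4191 -0.1897  0.0846] [0.071 0.087]
blue [502. 409.] 183 [ 0.7399 -0.5245  0.0086] [0.002 0.02 ]
```

View pics/w1.png

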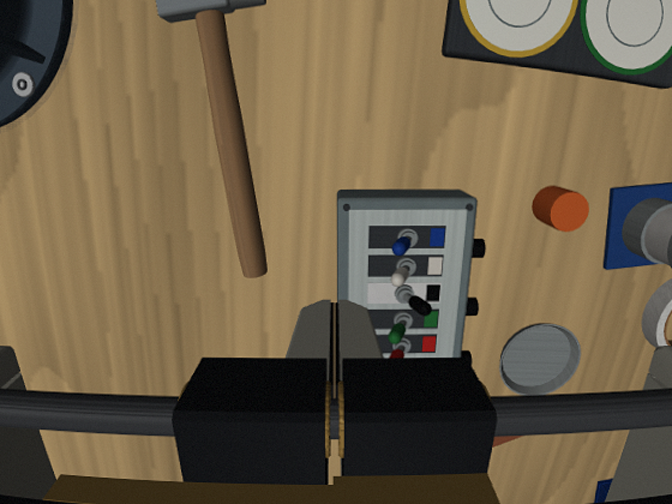

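Request:
{"op": "arm_command", "data": {"commands": [[0.31, -0.54, -2.43, 0, 0, 0, -1], [0.31, -0.54, -2.43, 0, 0, 0, -1], [0.31, -0.54, -2.43, 0, 0, 0, -1], [0.31, -0.54, -2.43, 0, 0, 0, -1], [0.31, -0.54, -2.43, 0, 0, 0, -1], [0.31, -0.54, -2.43, 0, 0, 0, -1], [0, 0, 0, 0, 0, 0, -1], [0, 0, 0, 0, 0, 0, -1]]}}

```text
time_s: 2.95
tool_pos: [0.3839, -0.2141, 0.0732]
orientation: [-2.148, -2.291, 0.0]
ft_force: [-0.1, -0.2, 0.7]
gripper_width: 0.0007
```

```bash
python3 st.py
```

```text
t3.0 pos [ 0.3839 -0.2141  0.0732] yaw(toolY)3.7 toolx [-0.06  1.    0.  ] z [-0.001  0.001 -1.   ] F [-0.1 -0.2  0.7] w0.0007 j [-0.61  0.39  2.05  0.    0.71 -0.68]
```

Request:
{"op": "arm_command", "data": {"commands": [[0, -0.4, 0, 0, 0, 0, -1], [0.6, 0.04, 0, 0, 0, 0, -1], [0.6, 0.04, 0, 0, 0, 0, -1], [0.5, 0.03, 0, 0, 0, 0, -1], [0.5, 0.03, 0, 0, 0, 0, -1], [0.5, 0.03, 0, 0, 0, 0, -1], [0.5, 0.03, 0, 0, 0, 0, -1], [0.4, 0.03, 0, 0, 0, 0, -1], [0, 0, 0, 0, 0, 0, -1], [0, 0, 0, 0, 0, 0, -1]]}}

```text
time_s: 3.95
tool_pos: [0.4201, -0.2165, 0.0727]
orientation: [-2.149, -2.291, 0.0]
ft_force: [-0.4, 0.4, 0.7]
gripper_width: 0.0003
```

```bash
python3 - <<'E'
from st import *
st(); im,d,K,k1,V=a=cap('wrist'); save('w2.png',im[150:330,180:460],2.5)
E
```

```text
t4.0 pos [ 0.4201 -0.2165  0.0727] yaw(toolY)3.7 toolx [-0.06  1.    0.  ] z [-0.  0. -1.] F [-0.4  0.4  0.7] w0.0003 j [-0.57  0.43  1.97 -0.    0.74 -0.64]
```

View pics/w2.png

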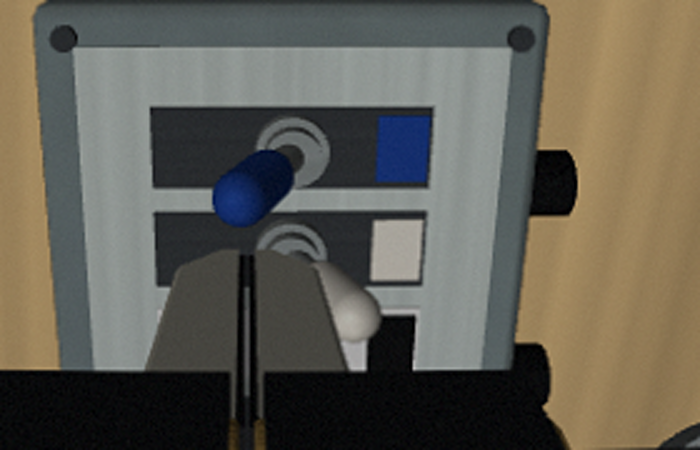

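White lever now leans to its flash, so the fan is on. Blue is untouched. Next, the cap.

Request:
{"op": "arm_command", "data": {"commands": [[-1, 0, 0, 0, 0, 0, -1], [0, 0, 4.3, 0, 0, 0, -1], [0, 0, 4.3, 0, 0, 0, -1], [0, 0, 4.3, 0, 0, 0, -1], [0, 0, 4.3, 0, 0, 0, 1], [0, 0, 4.3, 0, 0, 0, 1], [3.4, 0.54, 0, 0, 0, 0, 1], [3.4, 0.54, 0, 0, 0, 0, 1], [3.4, 0.54, 0, 0, 0, 0, 1], [3.4, 0.54, 0, 0, 0, 0, 1], [3.4, 0.54, 0, 0, 0, 0, 1], [3.4, 0.54, 0, 0, 0, 0, 1], [3.4, 0.54, 0, 0, 0, 0, 1], [3.4, 0.54, 0, 0, 0, 0, 1], [0, 0, 0, 0, 0, 0, 1], [0, 0, 0, 0, 0, 0, 1], [0, 0, 0, 0, 0, 0, 1]]}}

```text
time_s: 5.7
tool_pos: [0.6811, -0.1739, 0.2879]
orientation: [-2.15, -2.29, 0.001]
ft_force: [0.6, 0.1, -0.1]
gripper_width: 0.0924
```

```bash
cat > capm.py <<'E'
from st import *
def m(zlo,zhi):
    st(); im,d,K,k1,V=a=cap('wrist'); np.savez('w.npz',*a); P=cloud(d,K,k1,V)
    hsv=cv2.cvtColor(im,cv2.COLOR_RGB2HSV); H,S,v=[hsv[...,i].astype(int) for i in range(3)]
    o=((H>=2)&(H<=15)&(S>170)&(v>60))
    for nm,mk in(('top',o&(P[...,2]>zlo)&(P[...,2]<zhi)),):
        n,l,s,c=cv2.connectedComponentsWithStats(mk.astype(np.uint8))
        for i in range(1,n):
            if s[i,4]>150:
                q=P[l==i]; (c0,r)=cv2.minEnclosingCircle(q[:,:2].astype(np.float32)); print(nm,c[i].round(),s[i,4],'z',np.median(q[:,2]).round(4),'mean',q[:,:2].mean(0).round(4),'circ',np.round(c0,4),round(r,4), 'ext',q.min(0).round(4),q.max(0).round(4))
    return im,P
if __name__=='__main__': 
    import sys; m(float(sys.argv[1]),float(sys.argv[2]))
E
python3 capm.py .192 .208
```

```text
t5.7 pos [ 0.6811 -0.1739  0.2879] yaw(toolY)3.6 toolx [-0.06  1.    0.  ] z [-0.  0. -1.] F [ 0.6  0.1 -0.1] w0.0924 j [-0.32  0.59  1.11 -0.    1.44 -0.38]
top [281. 214.] 3107 z 0.2 mean [ 0.6841 -0.175 ] circ [ 0.6846 -0.176 ] 0.0258 ext [ 0.6592 -0.2015  0.1922] [ 0.7095 -0.1507  0.2024]
```

Request:
{"op": "arm_command", "data": {"commands": [[0.3, -0.2, -3, 0, 0, 0, 1], [0, 0, -3, 0, 0, 0, 1], [0, 0, -3, 0, 0, 0, 1], [0, 0, -2.3, 0, 0, 0, 1], [0, 0, 0, 0, 0, 0, 1], [0, 0, 0, 0, 0, 0, 0], [0, 0, 0, 0, 0, 0, -0.2], [0, 0, 0, 0, 0, 0, -0.2], [0, 0, 0, 0, 0, 0, -0.2], [0, 0, 0, 0, 0, 0, -0.2], [0, 0, 0, 0, 0, 0, -0.2]], "grip_force": 10}}

```text
time_s: 6.85
tool_pos: [0.6852, -0.1754, 0.1751]
orientation: [2.149, 2.291, 0.0]
ft_force: [-0.4, -0.2, 1.3]
gripper_width: 0.0517
```

Request:
{"op": "arm_command", "data": {"commands": [[0, 0, 1, 0, 0, 0, -0.2], [0, 0, 3, 0, 0, 0, -0.2], [0, 0, 4, 0, 0, 0, -0.2], [0, 0, 3, 0, 0, 0, -0.2], [-2.1, -3, 0, 0, 0, 0, -0.2], [-2.1, -3, 0, 0, 0, 0, -0.2], [-2.1, -3, 0, 0, 0, 0, -0.2], [0, 0, 0, 0, 0, 0, -0.2], [0, 0, 0, 0, 0, 0, -0.2]]}}

```text
time_s: 7.75
tool_pos: [0.6221, -0.2657, 0.2856]
orientation: [2.15, 2.29, 0.001]
ft_force: [-0.5, 0.4, -1.0]
gripper_width: 0.0517
```

```bash
python3 - <<'E'
from st import *
st()
def fit(P,c,tag):
    Z=P[...,2]; q=P[(Z>.0095)&(Z<.016)&(np.hypot(P[...,0]-c[0],P[...,1]-c[1])<.06)]
    A=np.c_[2*q[:,:2],np.ones(len(q))]; x=np.linalg.lstsq(A,(q[:,:2]**2).sum(1),rcond=None)[0]
    print(tag,len(q),x[:2].round(4),'r',np.sqrt(x[2]+x[0]**2+x[1]**2).round(4))
z=np.load('w1.npz'); a=[z['arr_%d'%i] for i in range(5)]
fit(cloud(a[1],a[2],float(a[3]),a[4]),(.6,-.332),'w1')
im,d,K,k1,V=b=cap('wrist'); fit(cloud(d,K,k1,V),(.6,-.332),'now')
np.savez('w3.npz',*b); save('w3.png',im)
E
```

```text
t7.8 pos [ 0.6221 -0.2657  0.2856] yaw(toolY)3.6 toolx [-0.06  1.   -0.  ] z [ 0.001 -0.    -1.   ] F [-0.5  0.4 -1. ] w0.0517 j [-0.47  0.54  1.2   0.    1.4  -0.54]
w1 555 [ 0.5989 -0.3307] r 0.0438
now 312 [ 0.5998 -0.3314] r 0.0437
```

Request:
{"op": "arm_command", "data": {"commands": [[-1.15, -3.3, 0, 0, 0, 0, -0.2], [-1.15, -3.25, 0, 0, 0, 0, -0.2], [0, 0, -4, 0, 0, 0, -0.2], [0, 0, -5, 0, 0, 0, -0.2], [0, 0, -5, 0, 0, 0, -0.2], [0, 0, -5, 0, 0, 0, -0.2], [0, 0, -4, 0, 0, 0, -0.2], [0, 0, -2, 0, 0, 0, -0.2], [0, 0, -0.6, 0, 0, 0, -0.2], [0, 0, 0, 0, 0, 0, -0.2], [0, 0, 0, 0, 0, 0, -0.2]]}}

```text
time_s: 8.9
tool_pos: [0.6002, -0.3304, 0.0295]
orientation: [2.147, 2.292, 0.0]
ft_force: [0.1, -0.6, 0.3]
gripper_width: 0.0519
```

Request:
{"op": "arm_command", "data": {"commands": [[0, 0, -0.1, 0, 0, 0, -0.2], [0, 0, 0, 0, 0, 0, 0.4], [0, 0, 0, 0, 0, 0, 0.6], [0, 0, 0, 0, 0, 0, 0.6], [0, 0, 2, 0, 0, 0, 0.6], [0, 0, 4, 0, 0, 0, 0.6], [0, 0, 4, 0, 0, 0, 0.6], [0, 0, 4, 0, 0, 0, 0.6], [0, 0, 4, 0, 0, 0, 0.6], [0, 0, 0, 0, 0, 0, 0.6], [0, 0, 0, 0, 0, 0, 0.6]]}}

```text
time_s: 10.0
tool_pos: [0.5993, -0.331, 0.2085]
orientation: [2.148, 2.29, 0.0]
ft_force: [-1.0, 0.6, -0.9]
gripper_width: 0.0743
```

```bash
python3 capm.py .045 .06
```

```text
t10.0 pos [ 0.5993 -0.331   0.2085] yaw(toolY)3.7 toolx [-0.06  1.   -0.  ] z [ 0.001 -0.001 -1.   ] F [-1.   0.6 -0.9] w0.0743 j [-0.57  0.61  1.27  0.    1.26 -0.64]
top [279. 190.] 2049 z 0.053 mean [ 0.6007 -0.3301] circ [ 0.6007 -0.3309] 0.0255 ext [ 0.5754 -0.3561  0.0456] [ 0.6257 -0.3058  0.0554]
```

Cap stands upright in the dish: top z 0.053 and centred. Now the leaves and pads.

Request:
{"op": "arm_command", "data": {"commands": [[0, 0, 4.7, 0, 0, 0, 0.6], [0, 0, 4.7, 0, 0, 0, 0.6], [0, 0, 4.7, 0, 0, 0, 0.6], [-0.6, 4.3, 0, 0, 0, 0, 0.6], [-0.6, 4.3, 0, 0, 0, 0, 0.6], [-0.6, 4.3, 0, 0, 0, 0, 0.6], [-0.6, 4.3, 0, 0, 0, 0, 0.6], [-0.6, 4.3, 0, 0, 0, 0, 0.6], [-0.6, 4.3, 0, 0, 0, 0, 0.6], [-0.6, 4.3, 0, 0, 0, 0, 0.6], [-0.6, 4.3, 0, 0, 0, 0, 0.6], [-0.6, 4.3, 0, 0, 0, 0, 0.6], [-0.6, 4.3, 0, 0, 0, 0, 0.6], [-0.6, 4.3, 0, 0, 0, 0, 0.6], [-0.6, 4.3, 0, 0, 0, 0, 0.6], [-0.6, 4.3, 0, 0, 0, 0, 0.6], [-0.6, 4.3, 0, 0, 0, 0, 0.6], [0, 0, 0, 0, 0, 0, 0.6], [0, 0, 0, 0, 0, 0, 0.6]]}}

```text
time_s: 11.95
tool_pos: [0.5147, 0.2714, 0.3472]
orientation: [-2.147, -2.293, 0.004]
ft_force: [1.4, -0.2, 0.4]
gripper_width: 0.0743
```

```bash
cat > leaf.py <<'E'
from st import *
def pads(im,P):
    hsv=cv2.cvtColor(im,cv2.COLOR_RGB2HSV); H,S,v=[hsv[...,i].astype(int) for i in range(3)]
    for nm,lo,hi in(('red',170,10),('yellow',20,38),('green',45,85),('blue',100,128)):
        hm=((H>=lo)&(H<=hi)) if lo<hi else ((H>=lo)|(H<=hi))
        Q=P[hm&(S>100)&(abs(P[...,2]-.022)<.006)&(P[...,0]>.4)&(P[...,0]<.7)&(abs(P[...,1]-.065)<.14)]
        if len(Q)<60: print(nm,'few',len(Q)); continue
        x=None
        for _ in range(3):
            A=np.c_[2*Q[:,:2],np.ones(len(Q))]; x=np.linalg.lstsq(A,(Q[:,:2]**2).sum(1),rcond=None)[0]
            r=np.sqrt(x[2]+x[0]**2+x[1]**2); e=abs(np.hypot(*(Q[:,:2]-x[:2]).T)-r); Q=Q[e<max(.006,2*np.median(e))]
        print('pad',nm,len(Q),x[:2].round(4),'r%.4f'%r)
def leaves(im,P,zt=.030,box=(.3,.75,.2,.5)):
    Z=P[...,2]; hsv=cv2.cvtColor(im,cv2.COLOR_RGB2HSV)
    m=(abs(Z-zt)<.006)&(P[...,0]>box[0])&(P[...,0]<box[1])&(P[...,1]>box[2])&(P[...,1]<box[3])&(hsv[...,1]>80)
    n,l,s,c=cv2.connectedComponentsWithStats(m.astype(np.uint8))
    for i in range(1,n):
        if s[i,4]>200:
            w=P[l==i][:,:2].astype(np.float32); e,E=np.linalg.eigh(np.cov(w.T)); a=np.degrees(np.arctan2(E[1,1],E[0,1]))%180
            p=(w-w.mean(0))@E; mid=w.mean(0)+E@((p.max(0)+p.min(0))/2)
            print('leaf uv',c[i].round(),s[i,4],'z%.4f'%np.median(Z[l==i]),'mean',w.mean(0).round(4),'mid',mid.round(4),'LxW',np.ptp(p[:,1]).round(4),np.ptp(p[:,0]).round(4),'ang%.1f'%a)
if __name__=='__main__':
    import sys
    st(); im,d,K,k1,V=a=cap('wrist'); np.savez('w.npz',*a); P=cloud(d,K,k1,V); pads(im,P); leaves(im,P)
    print('on pads:'); leaves(im,P,.052,(.4,.75,-.08,.19))
    if len(sys.argv)>1: save(sys.argv[1],im,1.3)
E
python3 leaf.py w4.png
```

```text
t11.9 pos [0.5147 0.2714 0.3472] yaw(toolY)3.8 toolx [-0.07  1.   -0.  ] z [-0.002 -0.001 -1.   ] F [ 1.4 -0.2  0.4] w0.0743 j [ 0.41  0.32  1.38 -0.    1.44  0.34]
pad red 596 [0.5093 0.1178] r0.0487
pad yellow 393 [0.5066 0.0133] r0.0487
pad green 305 [0.6114 0.0105] r0.0489
pad blue 416 [0.6138 0.115 ] r0.0491
leaf uv [325.  76.] 1210 z0.0298 mean [0.5695 0.3932] mid [0.5694 0.3927] LxW 0.0708 0.0404 ang38.8
leaf uv [223. 131.] 1076 z0.0300 mean [0.4345 0.3109] mid [0.4339 0.3105] LxW 0.0705 0.0391 ang24.6
leaf uv [332. 153.] 1028 z0.0298 mean [0.5901 0.2896] mid [0.5907 0.289 ] LxW 0.0694 0.0401 ang161.9
on pads:
```

View pics/w4.png

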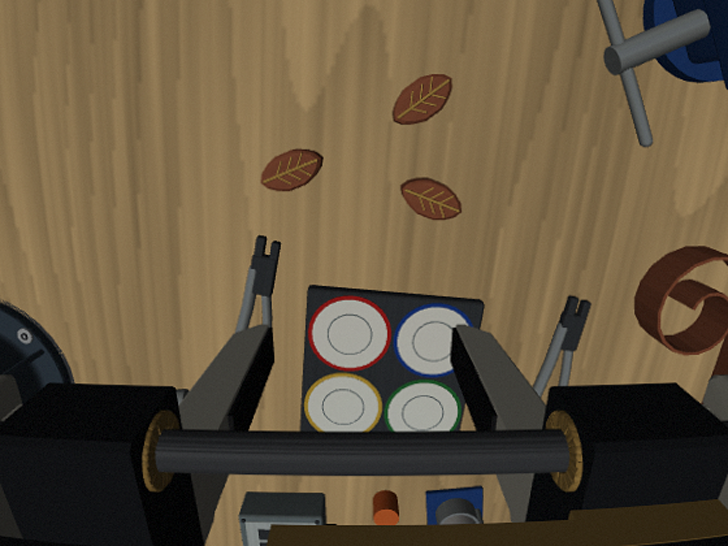

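All three leaves and four pads measured, with sizes matching what was given. The leaves are at (422,98), (292,170) and (431,199) px. Taking leaf A at (0.590, 0.289).

Request:
{"op": "arm_command", "data": {"commands": [[0.95, 0.22, 0, 0, 0, 0.1485, 0.6], [0.95, 0.22, 0, 0, 0, 0.1485, 0.6], [0.95, 0.22, 0, 0, 0, 0.1485, 0.6], [0.95, 0.22, 0, 0, 0, 0.1485, 0.6], [0.95, 0.22, 0, 0, 0, 0.1485, 0.6], [0.95, 0.22, 0, 0, 0, 0.1485, 0.6], [0.95, 0.22, 0, 0, 0, 0.1485, 0.6], [0.95, 0.22, 0, 0, 0, 0.1485, 0.6], [0, 0, -4.5, 0, 0, 0, 0.6], [0, 0, -4.5, 0, 0, 0, 0.6], [0, 0, -4.5, 0, 0, 0, 0.6], [0, 0, -4.5, 0, 0, 0, 0.6], [0, 0, -4.5, 0, 0, 0, 0.6], [0, 0, -4, 0, 0, 0, 0.6], [0, 0, 0, 0, 0, 0, 0.6], [0, 0, 0, 0, 0, 0, 0.6]]}}

```text
time_s: 13.6
tool_pos: [0.5918, 0.2877, 0.0846]
orientation: [-0.501, -3.101, 0.0]
ft_force: [-0.1, -0.5, -0.3]
gripper_width: 0.074
```

```bash
python3 leaf.py
```

```text
t13.6 pos [0.5918 0.2877 0.0846] yaw(toolY)71.7 toolx [-0.95  0.31  0.  ] z [-0. -0. -1.] F [-0.1 -0.5 -0.3] w0.0740 j [ 0.38  0.69  1.45 -0.    1.   -0.87]
pad red 1712 [0.5094 0.1184] r0.0486
yellow few 0
green few 17
pad blue 979 [0.6139 0.1158] r0.0484
leaf uv [248.  11.] 1416 z0.0296 mean [0.4564 0.3134] mid [0.4548 0.3104] LxW 0.042 0.0158 ang65.6
leaf uv [418. 148.] 4719 z0.0297 mean [0.5684 0.392 ] mid [0.5698 0.3935] LxW 0.0719 0.04 ang40.6
leaf uv [280. 222.] 4155 z0.0299 mean [0.5888 0.2898] mid [0.591 0.289] LxW 0.0719 0.0399 ang162.8
on pads:
```

Request:
{"op": "arm_command", "data": {"commands": [[0, 0.1, -3.5, 0, 0, 0.02, 0.6], [0, 0, -3.5, 0, 0, 0, 0.6], [0, 0, -0.7, 0, 0, 0, 0.6], [0, 0, 0, 0, 0, 0, 0.6], [0, 0, 0, 0, 0, 0, -0.4], [0, 0, 0, 0, 0, 0, -0.4], [0, 0, 0, 0, 0, 0, -0.4], [0, 0, 0, 0, 0, 0, -0.4], [0, 0, 0, 0, 0, 0, -0.4], [0, 0, 0, 0, 0, 0, -0.4], [0, 0, 2, 0, 0, 0, -0.4], [0, 0, 4, 0, 0, 0, -0.4], [0, 0, 4, 0, 0, 0, -0.4], [0, 0, 0, 0, 0, 0, -0.4], [0, 0, 0, 0, 0, 0, -0.4]], "grip_force": 15}}

```text
time_s: 15.15
tool_pos: [0.5912, 0.2898, 0.1071]
orientation: [0.467, 3.106, 0.001]
ft_force: [-0.3, -0.2, -2.2]
gripper_width: 0.04
```

Request:
{"op": "arm_command", "data": {"commands": [[0.29, -4, 0, 0, 0, 0, -0.4], [0.29, -4, 0, 0, 0, 0, -0.4], [0.29, -4, 0, 0, 0, 0, -0.4], [0.29, -4, 0, 0, 0, 0, -0.4], [0.29, -4, 0, 0, 0, 0, -0.4], [0.29, -4, 0, 0, 0, 0, -0.4], [0.28, -3.9, 0, 0, 0, 0, -0.4], [0, 0, 0, 0, 0, 0, -0.4], [0, 0, -3, 0, 0, 0, -0.4], [0, 0, -2.5, 0, 0, 0, -0.4], [0, 0, 0, 0, 0, 0, -0.4], [0, 0, 0, 0, 0, 0, -0.4]]}}

```text
time_s: 16.35
tool_pos: [0.6109, 0.0112, 0.0513]
orientation: [-0.467, -3.105, 0.0]
ft_force: [0.0, -0.2, -1.1]
gripper_width: 0.0398
```

Request:
{"op": "arm_command", "data": {"commands": [[0, 0, -1.5, 0, 0, 0, -0.4], [0, 0, -0.6, 0, 0, 0, -0.4], [0, 0, 0, 0, 0, 0, -0.4], [0, 0, 0, 0, 0, 0, 0.35], [0, 0, 0, 0, 0, 0, 0.35], [0, 0, 0, 0, 0, 0, 0.35], [0, 0, 2, 0, 0, 0, 0.35], [0, 0, 4, 0, 0, 0, 0.35], [0, 0, 3, 0, 0, 0, 0.35], [-0.4, 4.2, 0, 0, 0, 0.11, 0.6], [-0.4, 4.2, 0, 0, 0, 0.11, 0.6], [-0.4, 4.2, 0, 0, 0, 0.11, 0.6], [-0.5, 4.2, 0, 0, 0, 0.11, 0.6], [-0.5, 4.2, 0, 0, 0, 0.11, 0.6], [-0.5, 4.2, 0, 0, 0, 0.11, 0.6], [-0.5, 4.3, 0, 0, 0, 0.11, 0.6], [-0.5, 4.3, 0, 0, 0, 0.11, 0.6], [-0.5, 4.3, 0, 0, 0, 0.11, 0.6], [0, 0, 0, 0, 0, 0, 0.6]]}}

```text
time_s: 18.25
tool_pos: [0.568, 0.3964, 0.121]
orientation: [-1.075, 2.951, 0.002]
ft_force: [0.2, 0.1, 0.4]
gripper_width: 0.0747
```

Request:
{"op": "arm_command", "data": {"commands": [[0, 0, 0, 0, 0, 0, 0.6], [0, 0, 0, 0, 0, 0, 0.6]]}}

```text
time_s: 18.45
tool_pos: [0.5696, 0.3908, 0.1209]
orientation: [1.062, -2.957, 0.0]
ft_force: [0.4, -0.1, 0.0]
gripper_width: 0.0744
```

```bash
python3 leaf.py
```

```text
t18.4 pos [0.5696 0.3908 0.1209] yaw(toolY)129.5 toolx [-0.77 -0.64  0.  ] z [-0. -0. -1.] F [ 0.4 -0.1  0. ] w0.0744 j [ 0.53  0.7   1.33 -0.    1.11 -1.73]
red few 0
yellow few 0
green few 0
pad blue 686 [0.6126 0.1202] r0.0444
leaf uv [311.  20.] 2179 z0.0299 mean [0.448  0.3187] mid [0.4438 0.32  ] LxW 0.0426 0.0347 ang149.2
leaf uv [282. 211.] 3160 z0.0298 mean [0.5684 0.3923] mid [0.5698 0.3933] LxW 0.0715 0.0398 ang40.2
on pads:
```

Request:
{"op": "arm_command", "data": {"commands": [[0, 0.2, -4, 0, 0, 0.01, 0.6], [0, 0, -4, 0, 0, 0, 0.6], [0, 0, -3, 0, 0, 0, 0.6], [0, 0, -0.3, 0, 0, 0, 0.6], [0, 0, 0, 0, 0, 0, 0.6], [0, 0, 0, 0, 0, 0, -0.4], [0, 0, 0, 0, 0, 0, -0.4], [0, 0, 0, 0, 0, 0, -0.4], [0, 0, 0, 0, 0, 0, -0.4], [0, 0, 0, 0, 0, 0, -0.4], [0, 0, 0, 0, 0, 0, -0.4], [0, 0, 2, 0, 0, 0, -0.4], [0, 0, 4, 0, 0, 0, -0.4], [0, 0, 4, 0, 0, 0, -0.4], [0, 0, 0, 0, 0, 0, -0.4], [0, 0, 0, 0, 0, 0, -0.4]]}}

```text
time_s: 20.1
tool_pos: [0.5695, 0.3938, 0.1082]
orientation: [-1.079, 2.95, 0.0]
ft_force: [-0.2, 0.1, -1.9]
gripper_width: 0.0401
```

Request:
{"op": "arm_command", "data": {"commands": [[0.63, -4, 0, 0, 0, 0, -0.4], [0.63, -4, 0, 0, 0, 0, -0.4], [0.63, -4, 0, 0, 0, 0, -0.4], [0.63, -4, 0, 0, 0, 0, -0.4], [0.63, -4, 0, 0, 0, 0, -0.4], [0.63, -4, 0, 0, 0, 0, -0.4], [0.62, -3.8, 0, 0, 0, 0, -0.4], [0, 0, 0, 0, 0, 0, -0.4], [0, 0, -3, 0, 0, 0, -0.4], [0, 0, -2.5, 0, 0, 0, -0.4], [0, 0, 0, 0, 0, 0, -0.4], [0, 0, 0, 0, 0, 0, -0.4]]}}

```text
time_s: 21.3
tool_pos: [0.6129, 0.1162, 0.0523]
orientation: [1.079, -2.949, -0.001]
ft_force: [0.2, 0.1, -0.0]
gripper_width: 0.0398
```

Request:
{"op": "arm_command", "data": {"commands": [[0, 0, -1.5, 0, 0, 0, -0.4], [0, 0, -0.7, 0, 0, 0, -0.4], [0, 0, 0, 0, 0, 0, -0.4], [0, 0, 0, 0, 0, 0, 0.35], [0, 0, 0, 0, 0, 0, 0.35], [0, 0, 0, 0, 0, 0, 0.35], [0, 0, 2, 0, 0, 0, 0.35], [0, 0, 4, 0, 0, 0, 0.35], [0, 0, 3, 0, 0, 0, 0.35], [-2.55, 2.78, 0, 0, 0, -0.039, 0.6], [-2.55, 2.78, 0, 0, 0, -0.039, 0.6], [-2.55, 2.78, 0, 0, 0, -0.039, 0.6], [-2.55, 2.78, 0, 0, 0, -0.039, 0.6], [-2.55, 2.78, 0, 0, 0, -0.039, 0.6], [-2.55, 2.78, 0, 0, 0, -0.039, 0.6], [-2.55, 2.78, 0, 0, 0, -0.039, 0.6], [0, 0, 0, 0, 0, 0, 0.6], [0, 0, 0, 0, 0, 0, 0.6], [0, 0, 0, 0, 0, 0, 0.6]]}}

```text
time_s: 23.2
tool_pos: [0.4355, 0.3099, 0.121]
orientation: [-0.667, 3.069, -0.0]
ft_force: [0.5, -0.4, 0.1]
gripper_width: 0.0744
```

```bash
python3 leaf.py
```

```text
t23.2 pos [0.4355 0.3099 0.121 ] yaw(toolY)114.5 toolx [-0.91 -0.42 -0.  ] z [ 0.  0. -1.] F [ 0.5 -0.4  0.1] w0.0744 j [ 0.53  0.45  1.78 -0.    0.91 -1.47]
pad red 1060 [0.5094 0.1184] r0.0488
yellow few 0
green few 0
pad blue 434 [0.609  0.1176] r0.0440
leaf uv [281. 208.] 3186 z0.0298 mean [0.4322 0.3101] mid [0.434 0.311] LxW 0.0715 0.0402 ang25.2
on pads:
```

Request:
{"op": "arm_command", "data": {"commands": [[-0.15, 0.1, -4, 0, 0, 0.01, 0.6], [0, 0, -4, 0, 0, 0, 0.6], [0, 0, -3, 0, 0, 0, 0.6], [0, 0, -0.3, 0, 0, 0, 0.6], [0, 0, 0, 0, 0, 0, 0.6], [0, 0, 0, 0, 0, 0, -0.4], [0, 0, 0, 0, 0, 0, -0.4], [0, 0, 0, 0, 0, 0, -0.4], [0, 0, 0, 0, 0, 0, -0.4], [0, 0, 0, 0, 0, 0, -0.4], [0, 0, 0, 0, 0, 0, -0.4], [0, 0, 2, 0, 0, 0, -0.4], [0, 0, 4, 0, 0, 0, -0.4], [0, 0, 4, 0, 0, 0, -0.4], [0, 0, 0, 0, 0, 0, -0.4], [0, 0, 0, 0, 0, 0, -0.4]]}}

```text
time_s: 24.85
tool_pos: [0.4334, 0.3114, 0.108]
orientation: [-0.683, 3.066, 0.0]
ft_force: [-0.1, -0.0, -1.4]
gripper_width: 0.0396
```

Request:
{"op": "arm_command", "data": {"commands": [[1.27, -3.22, 0, 0, 0, 0, -0.4], [1.27, -3.22, 0, 0, 0, 0, -0.4], [1.27, -3.22, 0, 0, 0, 0, -0.4], [1.27, -3.22, 0, 0, 0, 0, -0.4], [1.27, -3.22, 0, 0, 0, 0, -0.4], [1.25, -3.24, 0, 0, 0, 0, -0.4], [0, 0, 0, 0, 0, 0, -0.4], [0, 0, -3, 0, 0, 0, -0.4], [0, 0, -2.5, 0, 0, 0, -0.4], [0, 0, 0, 0, 0, 0, -0.4], [0, 0, 0, 0, 0, 0, -0.4]]}}

```text
time_s: 25.95
tool_pos: [0.5087, 0.1182, 0.0523]
orientation: [0.683, -3.064, -0.0]
ft_force: [0.1, -0.5, -0.1]
gripper_width: 0.04
```

Request:
{"op": "arm_command", "data": {"commands": [[0, 0, -1.5, 0, 0, 0, -0.4], [0, 0, -0.7, 0, 0, 0, -0.4], [0, 0, 0, 0, 0, 0, -0.4], [0, 0, 0, 0, 0, 0, 0.35], [0, 0, 0, 0, 0, 0, 0.35], [0, 0, 0, 0, 0, 0, 0.35], [0, 0, 2, 0, 0, 0, 0.35], [0, 0, 4, 0, 0, 0, 0.35], [0, 0, 4, 0, 0, 0, 0.35], [-1, 0, 4, 0, 0, -0.14, 0.35], [-1, 0, 4, 0, 0, -0.14, 1], [-1, 0, 4, 0, 0, -0.14, 1], [-1, 0, 4, 0, 0, -0.14, 1], [0, 0, 2, 0, 0, 0, 1], [0, 0, 0, 0, 0, 0, 1], [0, 0, 0, 0, 0, 0, 1]]}}

```text
time_s: 27.55
tool_pos: [0.4692, 0.1179, 0.3104]
orientation: [-0.191, -3.136, -0.0]
ft_force: [-0.5, 0.3, -1.0]
gripper_width: 0.0926
```

```bash
python3 leaf.py w5.png
```

```text
t27.6 pos [0.4692 0.1179 0.3104] yaw(toolY)83.0 toolx [-0.99  0.12  0.  ] z [-0.  0. -1.] F [-0.5  0.3 -1. ] w0.0926 j [ 0.15  0.14  1.69  0.    1.31 -1.3 ]
pad red 635 [0.5097 0.1181] r0.0491
pad yellow 796 [0.5065 0.013 ] r0.0487
pad green 427 [0.6115 0.0104] r0.0490
pad blue 561 [0.6143 0.1153] r0.0492
on pads:
leaf uv [282. 200.] 1186 z0.0518 mean [0.508  0.1175] mid [0.5096 0.118 ] LxW 0.0696 0.0397 ang24.0
leaf uv [289. 270.] 976 z0.0519 mean [0.6113 0.1155] mid [0.6138 0.116 ] LxW 0.072 0.0399 ang39.3
leaf uv [216. 276.] 943 z0.0519 mean [0.6081 0.012 ] mid [0.611  0.0105] LxW 0.071 0.0402 ang162.7
```

View pics/w5.png

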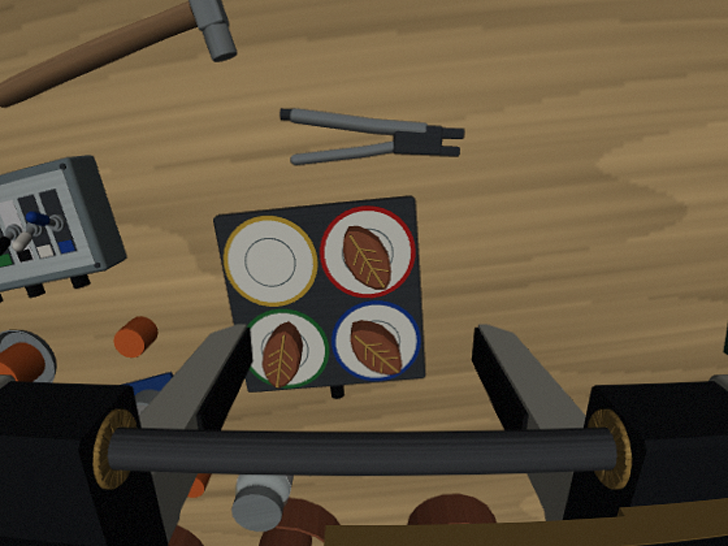

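All three leaves lie flat within 1 mm of the centres of red, blue and green; yellow is empty. Next, the nozzle.

Request:
{"op": "arm_command", "data": {"commands": [[2.15, -2.93, 0, 0, 0, -0.138, 1], [2.15, -2.93, 0, 0, 0, -0.138, 1], [2.15, -2.93, 0, 0, 0, -0.138, 1], [2.15, -2.93, 0, 0, 0, -0.138, 1], [2.15, -2.93, 0, 0, 0, -0.138, 1], [2.15, -2.93, 0, 0, 0, -0.138, 1], [2.15, -2.93, 0, 0, 0, -0.138, 1], [2.15, -2.93, 0, 0, 0, -0.138, 1], [2.15, -2.93, 0, 0, 0, -0.138, 1], [2.15, -2.93, 0, 0, 0, -0.138, 1], [0, 0, 0, 0, 0, 0, 1], [0, 0, 0, 0, 0, 0, 1]]}}

```text
time_s: 28.8
tool_pos: [0.6841, -0.1754, 0.3083]
orientation: [-2.141, -2.295, 0.002]
ft_force: [-0.4, -0.4, -0.9]
gripper_width: 0.0929
```

```bash
python3 - <<'E'
from st import *
st(); im,d,K,k1,V=cap('wrist'); P=cloud(d,K,k1,V); Z=P[...,2]
for lo,hi in((.182,.192),(.146,.154),(.160,.172)):
    m=(Z>lo)&(Z<hi)&(np.hypot(P[...,0]-.684,P[...,1]+.175)<.04); q=P[m]
    (c,r)=cv2.minEnclosingCircle(q[:,:2].astype(np.float32)); print(lo,len(q),np.median(q[:,2]).round(4),q.mean(0).round(4),np.round(c,4),round(r,4))
E
```

```text
t28.8 pos [ 0.6841 -0.1754  0.3083] yaw(toolY)4.0 toolx [-0.07  1.    0.  ] z [-0.003  0.001 -1.   ] F [-0.4 -0.4 -0.9] w0.0929 j [-0.32  0.59  1.06  0.    1.49 -0.39]
0.182 273 0.1859 [ 0.6847 -0.1758  0.1858] [ 0.6848 -0.1766] 0.0087
0.146 1052 0.1501 [ 0.6844 -0.1733  0.1502] [ 0.6847 -0.1763] 0.0267
0.16 523 0.1658 [ 0.6844 -0.1719  0.1652] [ 0.6847 -0.1761] 0.0161
```

Request:
{"op": "arm_command", "data": {"commands": [[0, 0, 0, 0, 0, 0, -1], [0.05, -0.1, 0, 0, 0, 0, -1], [0, 0, 0, 0, 0, 0, -1], [0, 0, 0, 0, 0, 0, -1], [0, 0, -4, 0, 0, 0, -1], [0, 0, -4, 0, 0, 0, -1], [0, 0, -3, 0, 0, 0, -1], [0, 0, -0.7, 0, 0, 0, -1], [0, 0, 0, 0, 0, 0, -1], [0, 0, 0, 0, 0, 0, -1]]}}

```text
time_s: 29.85
tool_pos: [0.6857, -0.1763, 0.196]
orientation: [2.142, 2.295, 0.002]
ft_force: [0.1, -1.2, 1.0]
gripper_width: 0.0172
```

```bash
python3 - <<'E'
from leaf import *
st(); im,d,K,k1,V=cap('top'); P=cloud(d,K,k1,V); hsv=cv2.cvtColor(im,cv2.COLOR_RGB2HSV)
Z=P[...,2]; m=(abs(Z-.052)<.012)&(hsv[...,1]>80)&(P[...,0]>.4)&(P[...,0]<.75)&(P[...,1]>-.08)&(P[...,1]<.5)
n,l,s,c=cv2.connectedComponentsWithStats(m.astype(np.uint8))
for i in range(1,n):
    if s[i,4]>50: print(c[i].round(),s[i,4],P[l==i].mean(0).round(4))
E
```

```text
t29.9 pos [ 0.6857 -0.1763  0.196 ] yaw(toolY)4.0 toolx [-0.07  1.   -0.  ] z [ 0.003 -0.001 -1.   ] F [ 0.1 -1.2  1. ] w0.0172 j [-0.32  0.66  1.21  0.    1.27 -0.39]
[272. 208.] 179 [0.608  0.0114 0.0519]
[240. 208.] 181 [0.6112 0.1156 0.0523]
[240. 240.] 187 [0.5078 0.1173 0.0521]
```

Request:
{"op": "arm_command", "data": {"commands": [[0, 0, 0, 0, 0, 0, -1], [0, 0, 0, 0, 0, 0, -1], [0, 0, 0, 0, 0, 0, -1], [0, 0, 0, 0, 0, 0, -1], [0, 0, -0.5, 0, 0, 0, -1], [0, 0, 0, 0, 0, 0, -1]]}}

```text
time_s: 30.5
tool_pos: [0.6845, -0.176, 0.1879]
orientation: [-2.143, -2.296, 0.001]
ft_force: [0.1, 0.4, 0.0]
gripper_width: 0.0003
```

Request:
{"op": "arm_command", "data": {"commands": [[0, 0, -0.3, 0, 0, 0, -1], [0, 0, -0.3, 0, 0, 0, -1], [0, 0, 0, 0, 0, 0, -1], [0, 0, 0, 0, 0, 0, -1]]}}

```text
time_s: 30.9
tool_pos: [0.685, -0.1761, 0.1833]
orientation: [2.143, 2.296, 0.0]
ft_force: [-2.3, -0.2, 5.5]
gripper_width: 0.0003
```

Request:
{"op": "arm_command", "data": {"commands": [[0, 0, -0.15, 0, 0, 0, -1], [0, 0, 0, 0, 0, 0, -1], [0, 0, 0, 0, 0, 0, -1]]}}

```text
time_s: 31.2
tool_pos: [0.685, -0.1761, 0.1819]
orientation: [2.143, 2.296, 0.0]
ft_force: [-1.3, 0.1, 6.0]
gripper_width: 0.0003
```

Request:
{"op": "arm_command", "data": {"commands": [[0, 0, -0.15, 0, 0, 0, -1], [0, 0, 0, 0, 0, 0, -1], [0, 0, 0, 0, 0, 0, -1]]}}

```text
time_s: 31.5
tool_pos: [0.685, -0.1761, 0.1813]
orientation: [2.143, 2.296, 0.001]
ft_force: [-4.2, 1.4, 11.0]
gripper_width: 0.0004
```

Request:
{"op": "arm_command", "data": {"commands": [[0, 0, -0.1, 0, 0, 0, -1], [0, 0, 0, 0, 0, 0, -1], [0, 0, 0, 0, 0, 0, -1]]}}

```text
time_s: 31.8
tool_pos: [0.6851, -0.1762, 0.1812]
orientation: [2.142, 2.296, 0.001]
ft_force: [-6.6, 1.6, 15.7]
gripper_width: 0.0004
```

Request:
{"op": "arm_command", "data": {"commands": [[0, 0, 0.6, 0, 0, 0, -1], [0, 0, 0.6, 0, 0, 0, -1], [0, 0, 3, 0, 0, 0, -1], [0, 0, 4, 0, 0, 0, -1], [-1.7, -3.1, 0, 0, 0, 0, -0.1], [-1.7, -3.1, 0, 0, 0, 0, 0.6], [-1.7, -3.1, 0, 0, 0, 0, 0.6], [-1.7, -3.1, 0, 0, 0, 0, 0.6], [-1.6, -3.1, 0, 0, 0, 0, 0.6], [0, 0, -3, 0, 0, 0, 0.6], [0, 0, -3, 0, 0, 0, 0.6], [0, 0, 0, 0, 0, 0, 0.6], [0, 0, 0, 0, 0, 0, 0.6]]}}

```text
time_s: 33.1
tool_pos: [0.601, -0.3311, 0.2013]
orientation: [-2.143, -2.297, 0.0]
ft_force: [0.2, -0.2, -0.2]
gripper_width: 0.0681
```

```bash
python3 capm.py .045 .06
```

```text
t33.1 pos [ 0.601  -0.3311  0.2013] yaw(toolY)4.0 toolx [-0.07  1.    0.  ] z [-0.  0. -1.] F [ 0.2 -0.2 -0.2] w0.0681 j [-0.57  0.62  1.27 -0.    1.25 -0.64]
top [277. 192.] 2147 z 0.053 mean [ 0.6007 -0.3302] circ [ 0.6004 -0.331 ] 0.0256 ext [ 0.5762 -0.3565  0.0453] [ 0.6256 -0.3057  0.0558]
```

The nozzle went down 5 mm to its hard stop (15.7 N with no more travel) and was released. Now the cap goes back on.

Request:
{"op": "arm_command", "data": {"commands": [[0, 0, -4, 0, 0, 0, 0.6], [0, 0, -4, 0, 0, 0, 0.6], [0, 0, -4, 0, 0, 0, 0.6], [0, 0, -4, 0, 0, 0, 0.6], [0, 0, -1.3, 0, 0, 0, 0.6], [0, 0, 0, 0, 0, 0, 0.6], [0, 0, 0, 0, 0, 0, -0.2], [0, 0, 0, 0, 0, 0, -0.2], [0, 0, 0, 0, 0, 0, -0.2], [0, 0, 0, 0, 0, 0, -0.2], [0, 0, 0, 0, 0, 0, -0.2], [0, 0, 0, 0, 0, 0, -0.2]], "grip_force": 10}}

```text
time_s: 34.35
tool_pos: [0.6016, -0.3315, 0.0295]
orientation: [2.142, 2.295, 0.001]
ft_force: [-0.4, -0.1, 6.7]
gripper_width: 0.052
```

Request:
{"op": "arm_command", "data": {"commands": [[0, 0, 2, 0, 0, 0, -0.2], [0, 0, 4, 0, 0, 0, -0.2], [0, 0, 5, 0, 0, 0, -0.2], [0, 0, 5, 0, 0, 0, -0.2], [0, 0, 5, 0, 0, 0, -0.2], [0, 0, 4.7, 0, 0, 0, -0.2], [1.68, 3.1, 0, 0, 0, 0, -0.2], [1.68, 3.1, 0, 0, 0, 0, -0.2], [1.68, 3.1, 0, 0, 0, 0, -0.2], [1.68, 3.1, 0, 0, 0, 0, -0.2], [1.68, 3.1, 0, 0, 0, 0, -0.2], [0, 0, 0, 0, 0, 0, -0.2], [0, 0, 0, 0, 0, 0, -0.2], [0, 0, 0, 0, 0, 0, -0.2]]}}

```text
time_s: 35.75
tool_pos: [0.6844, -0.177, 0.2851]
orientation: [2.144, 2.296, -0.0]
ft_force: [-0.0, -0.0, -0.8]
gripper_width: 0.052
```

```bash
python3 capm.py .29 .335
```

```text
t35.8 pos [ 0.6844 -0.177   0.2851] yaw(toolY)3.9 toolx [-0.07  1.   -0.  ] z [ 0. -0. -1.] F [-0.  -0.  -0.8] w0.0520 j [-0.32  0.6   1.1  -0.    1.44 -0.39]
top [277. 278.] 8583 z 0.3085 mean [ 0.6845 -0.1729] circ [ 0.6859 -0.1761] 0.0263 ext [ 0.66   -0.2019  0.29  ] [ 0.7116 -0.1504  0.3107]
```

Request:
{"op": "arm_command", "data": {"commands": [[0.05, 0, -3, 0, 0, 0, -0.2], [0, 0, -3, 0, 0, 0, -0.2], [0, 0, -3, 0, 0, 0, -0.2], [0, 0, -0.7, 0, 0, 0, -0.2], [0, 0, -0.4, 0, 0, 0, -0.2], [0, 0, -0.3, 0, 0, 0, -0.2], [0, 0, 0, 0, 0, 0, -0.2], [0, 0, 0, 0, 0, 0, -0.2]]}}

```text
time_s: 36.6
tool_pos: [0.6858, -0.1763, 0.182]
orientation: [2.142, 2.296, 0.001]
ft_force: [-0.5, -0.7, -0.7]
gripper_width: 0.0518
```

Request:
{"op": "arm_command", "data": {"commands": [[0, 0, -0.3, 0, 0, 0, -0.2], [0, 0, -0.2, 0, 0, 0, -0.2], [0, 0, 0, 0, 0, 0, -0.2], [0, 0, 0, 0, 0, 0, -0.2]]}}

```text
time_s: 37.0
tool_pos: [0.6857, -0.176, 0.1763]
orientation: [2.143, 2.296, 0.001]
ft_force: [0.4, 0.1, 2.5]
gripper_width: 0.0518
```

Request:
{"op": "arm_command", "data": {"commands": [[0, 0, 0, 0, 0, 0, 0.4], [0, 0, 0, 0, 0, 0, 0.6], [0, 0, 0, 0, 0, 0, 0.6], [0, 0, 0, 0, 0, 0, 0.6], [0, 0, 2, 0, 0, 0, 0.6], [0, 0, 4, 0, 0, 0, 0.6], [0, 0, 4, 0, 0, 0, 0.6], [0, 0, 1.2, 0, 0, 0, 0.6], [0, 0, 0, 0, 0, 0, 0.6], [0, 0, 0, 0, 0, 0, 0.6]]}}

```text
time_s: 38.0
tool_pos: [0.6849, -0.176, 0.2861]
orientation: [-2.142, -2.295, 0.001]
ft_force: [0.3, 0.1, -0.4]
gripper_width: 0.0744
```

```bash
python3 capm.py .185 .21; cat > chk.py <<'E'
from leaf import *
im,d,K,k1,V=cap('top'); P=cloud(d,K,k1,V); hsv=cv2.cvtColor(im,cv2.COLOR_RGB2HSV)
Z=P[...,2]; m=(Z>.018)&(Z<.064)&(hsv[...,1]>80)&(hsv[...,0]<20)&(P[...,0]>.4)&(P[...,0]<.72)&(P[...,1]>-.08)&(P[...,1]<.5)
n,l,s,c=cv2.connectedComponentsWithStats(m.astype(np.uint8))
for i in range(1,n):
    if s[i,4]>50: print('top leaf',c[i].round(),s[i,4],P[l==i].mean(0).round(4))
E
python3 chk.py
```

```text
t38.0 pos [ 0.6849 -0.176   0.2861] yaw(toolY)4.0 toolx [-0.07  1.    0.  ] z [-0.002  0.001 -1.   ] F [ 0.3  0.1 -0.4] w0.0744 j [-0.32  0.6   1.09 -0.    1.45 -0.39]
top [279. 211.] 3229 z 0.2 mean [ 0.6861 -0.1737] circ [ 0.6867 -0.1753] 0.0259 ext [ 0.6615 -0.2003  0.185 ] [ 0.7113 -0.1497  0.2021]
top leaf [272. 208.] 170 [0.6079 0.0111 0.0517]
top leaf [240. 208.] 180 [0.611  0.1151 0.0518]
top leaf [243. 235.] 281 [0.5233 0.1072 0.0423]
```

Request:
{"op": "arm_command", "data": {"commands": [[-3.78, -0.2, 0, 0, 0, 0, -1], [-3.78, -0.2, 0, 0, 0, 0, -1], [-3.78, -0.2, 0, 0, 0, 0, -1], [-3.78, -0.2, 0, 0, 0, 0, -1], [-3.78, -0.2, 0, 0, 0, 0, -1], [-3.78, -0.2, 0, 0, 0, 0, -1], [-3.78, -0.2, 0, 0, 0, 0, -1], [-3.78, -0.2, 0, 0, 0, 0, -1], [0, 0, -4, 0, 0, 0, -1], [0, 0, -4, 0, 0, 0, -1], [0, 0, -4, 0, 0, 0, -1], [0, 0, -3.6, 0, 0, 0, -1], [0, 0, 0, 0, 0, 0, -1], [0, 0, 0, 0, 0, 0, -1], [0, 0, 0, 0, 0, 0, -1]]}}

```text
time_s: 39.6
tool_pos: [0.3837, -0.1925, 0.1333]
orientation: [2.142, 2.295, 0.001]
ft_force: [0.3, 0.8, -0.6]
gripper_width: 0.0004
```

```bash
python3 st.py
```

```text
t39.6 pos [ 0.3837 -0.1925  0.1333] yaw(toolY)4.0 toolx [-0.07  1.   -0.  ] z [ 0.002 -0.001 -1.   ] F [ 0.3  0.8 -0.6] w0.0004 j [-0.57  0.26  2.03 -0.    0.85 -0.64]
```

Request:
{"op": "arm_command", "data": {"commands": [[-0.1, 0, -3, 0, 0, 0, -1], [0, 0, -3, 0, 0, 0, -1], [0, 0, 0, 0, 0, 0, -1], [0.6, 0.04, 0, 0, 0, 0, -1], [0.6, 0.04, 0, 0, 0, 0, -1], [0.5, 0.04, 0, 0, 0, 0, -1], [0.5, 0.03, 0, 0, 0, 0, -1], [0.5, 0.03, 0, 0, 0, 0, -1], [0.5, 0.03, 0, 0, 0, 0, -1], [0.4, 0.03, 0, 0, 0, 0, -1], [0, 0, 0, 0, 0, 0, -1], [0, 0, 0, 0, 0, 0, -1]]}}

```text
time_s: 40.8
tool_pos: [0.4179, -0.1896, 0.0717]
orientation: [-2.143, -2.297, 0.0]
ft_force: [0.2, -0.0, 0.0]
gripper_width: 0.0008
```

Request:
{"op": "arm_command", "data": {"commands": [[-1, 0, 0, 0, 0, 0, -1], [-1, 0, 2, 0, 0, 0, -1], [-1, 0, 3, 0, 0, 0, -1], [0, -2.6, 1, 0, 0, 0, -1], [0, -2.6, 0, 0, 0, 0, -1], [0, -2.6, 0, 0, 0, 0, -1], [0, 0, 0, 0, 0, 0, -1], [0, 0, 0, 0, 0, 0, -1]]}}

```text
time_s: 41.6
tool_pos: [0.3871, -0.2674, 0.1315]
orientation: [-2.144, -2.295, -0.0]
ft_force: [0.7, 0.6, -0.4]
gripper_width: 0.0003
```

```bash
python3 - <<'E'
from st import *
st(); im,d,K,k1,V=a=cap('wrist'); save('w6.png',im[100:330,180:460],2.2)
E
```

```text
t41.6 pos [ 0.3871 -0.2674  0.1315] yaw(toolY)3.9 toolx [-0.07  1.    0.  ] z [-0.001  0.001 -1.   ] F [ 0.7  0.6 -0.4] w0.0003 j [-0.7   0.33  1.93  0.    0.88 -0.77]
```

View pics/w6.png

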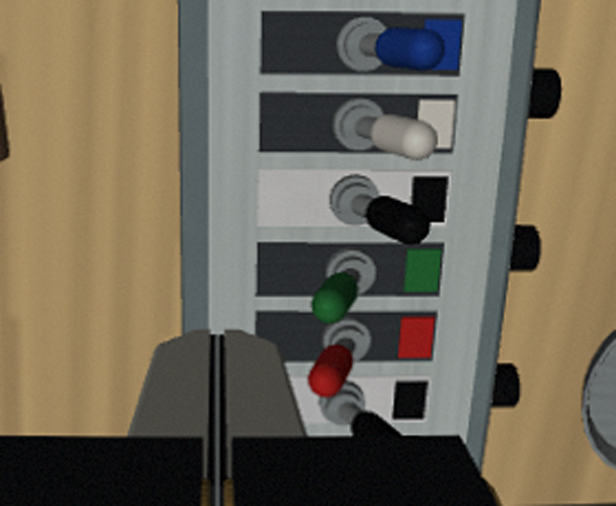

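Blue and white are on; green and red are still off. Next is green.

Request:
{"op": "arm_command", "data": {"commands": [[0.05, -0.28, -2.9, 0, 0, 0, -1], [0, 0, -3, 0, 0, 0, -1], [0, 0, 0, 0, 0, 0, -1], [0.6, 0.04, 0, 0, 0, 0, -1], [0.6, 0.04, 0, 0, 0, 0, -1], [0.5, 0.04, 0, 0, 0, 0, -1], [0.5, 0.03, 0, 0, 0, 0, -1], [0.5, 0.03, 0, 0, 0, 0, -1], [0.5, 0.03, 0, 0, 0, 0, -1], [0.4, 0.03, 0, 0, 0, 0, -1], [0, 0, 0, 0, 0, 0, -1], [0, 0, 0, 0, 0, 0, -1]]}}

```text
time_s: 42.85
tool_pos: [0.4245, -0.268, 0.0728]
orientation: [-2.143, -2.297, 0.0]
ft_force: [-0.6, -0.0, -0.1]
gripper_width: 0.0004
```

Request:
{"op": "arm_command", "data": {"commands": [[-1, 0, 0, 0, 0, 0, -1], [-1, 0, 2, 0, 0, 0, -1], [-1.4, 0, 2, 0, 0, 0, -1], [0, -1.5, 0, 0, 0, 0, -1], [0, -1.35, 0, 0, 0, 0, -1], [0, 0, 0, 0, 0, 0, -1], [0, 0, 0, 0, 0, 0, -1]]}}

```text
time_s: 43.55
tool_pos: [0.3902, -0.2967, 0.1119]
orientation: [-2.143, -2.295, -0.0]
ft_force: [-0.5, -0.0, 0.8]
gripper_width: 0.0002
```

Request:
{"op": "arm_command", "data": {"commands": [[0, 0.05, -2, 0, 0, 0, -1], [0, 0, -1.95, 0, 0, 0, -1], [0, 0, 0, 0, 0, 0, -1], [0.6, 0.04, 0, 0, 0, 0, -1], [0.6, 0.04, 0, 0, 0, 0, -1], [0.5, 0.04, 0, 0, 0, 0, -1], [0.5, 0.03, 0, 0, 0, 0, -1], [0.5, 0.03, 0, 0, 0, 0, -1], [0.5, 0.03, 0, 0, 0, 0, -1], [0.4, 0.03, 0, 0, 0, 0, -1], [0, 0, 0, 0, 0, 0, -1], [0, 0, 0, 0, 0, 0, -1]]}}

```text
time_s: 44.75
tool_pos: [0.4265, -0.2936, 0.0732]
orientation: [-2.143, -2.297, -0.0]
ft_force: [-0.3, 0.0, -1.2]
gripper_width: 0.0005
```

Request:
{"op": "arm_command", "data": {"commands": [[-1, 0, 0, 0, 0, 0, -1], [-1, 0, 3, 0, 0, 0, -1], [-1, 0, 4, 0, 0, 0, -1], [0, 0, 4, 0, 0, 0, -1], [0, 3, 4, 0, 0, 0, -1], [0, 4, 4, 0, 0, 0, -1], [0, 4, 0, 0, 0, 0, -1], [0, 0, 0, 0, 0, 0, -1], [0, 0, 0, 0, 0, 0, -1]]}}

```text
time_s: 45.65
tool_pos: [0.396, -0.1881, 0.2587]
orientation: [2.142, 2.298, -0.0]
ft_force: [0.7, -0.5, -0.3]
gripper_width: 0.0005
```

```bash
python3 - <<'E'
from leaf import *
st(); im,d,K,k1,V=cap('wrist'); save('w7.png',im,1.4)
P=cloud(d,K,k1,V); leaves(im,P,.052,(.4,.75,-.08,.19))
E
sed -i 's/(Z>.018)/(Z>.04)/' chk.py; python3 chk.py
```

```text
t45.6 pos [ 0.396  -0.1881  0.2587] yaw(toolY)4.0 toolx [-0.07  1.   -0.  ] z [ 0. -0. -1.] F [ 0.7 -0.5 -0.3] w0.0005 j [-0.55  0.1   1.87 -0.    1.17 -0.62]
leaf uv [497.  14.] 1459 z0.0517 mean [0.6111 0.0052] mid [0.6109 0.0062] LxW 0.068 0.0355 ang175.5
top leaf [272. 208.] 173 [0.6079 0.0114 0.0517]
top leaf [240. 208.] 179 [0.6111 0.1152 0.0517]
top leaf [246. 232.] 184 [0.5332 0.0973 0.0519]
```

View pics/w7.png

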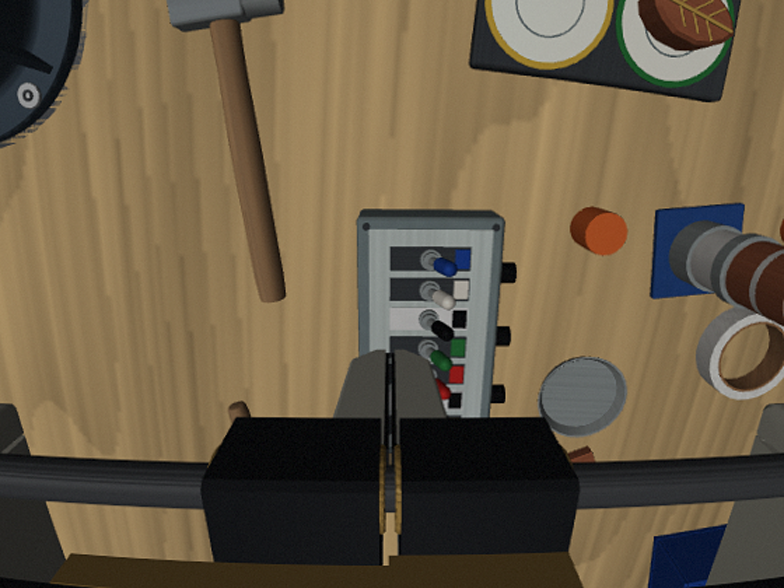

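Red, green, blue and white are on. But the leaf on the red pad now sits about 32 mm off, at (0.533, 0.097). I'll go and look, then mend it.

Request:
{"op": "arm_command", "data": {"commands": [[0.73, 3.06, 0.5, 0, 0, 0.138, 1], [0.73, 3.06, 0.5, 0, 0, 0.138, 1], [0.73, 3.06, 0.5, 0, 0, 0.138, 1], [0.73, 3.06, 0.5, 0, 0, 0.138, 1], [0.73, 3.06, 0.5, 0, 0, 0.138, 1], [0.73, 3.06, 0.5, 0, 0, 0.138, 1], [0.73, 3.06, 0.5, 0, 0, 0.138, 1], [0.73, 3.06, 0.5, 0, 0, 0.138, 1], [0.73, 3.06, 0.5, 0, 0, 0.138, 1], [0.73, 3.06, 0.5, 0, 0, 0.138, 1], [0, 0, 0, 0, 0, 0, 1], [0, 0, 0, 0, 0, 0, 1]]}}

```text
time_s: 46.95
tool_pos: [0.4697, 0.1171, 0.3079]
orientation: [-0.193, -3.134, 0.001]
ft_force: [-0.2, 0.3, -0.9]
gripper_width: 0.091
```

```bash
python3 leaf.py w8.png
```

```text
t47.0 pos [0.4697 0.1171 0.3079] yaw(toolY)82.9 toolx [-0.99  0.12  0.  ] z [-0.001 -0.001 -1.   ] F [-0.2  0.3 -0.9] w0.0910 j [ 0.15  0.15  1.69 -0.    1.3  -1.3 ]
pad red 481 [0.5101 0.1177] r0.0495
pad yellow 737 [0.5069 0.0131] r0.0490
pad green 431 [0.6115 0.0103] r0.0490
pad blue 492 [0.6143 0.115 ] r0.0493
on pads:
leaf uv [270. 219.] 1165 z0.0518 mean [0.5324 0.0973] mid [0.5338 0.0969] LxW 0.0706 0.0407 ang24.4
leaf uv [216. 277.] 954 z0.0519 mean [0.608  0.0119] mid [0.6106 0.0107] LxW 0.0702 0.0399 ang162.1
leaf uv [290. 271.] 992 z0.0519 mean [0.6113 0.1155] mid [0.6138 0.116 ] LxW 0.0712 0.0397 ang39.5
```

View pics/w8.png

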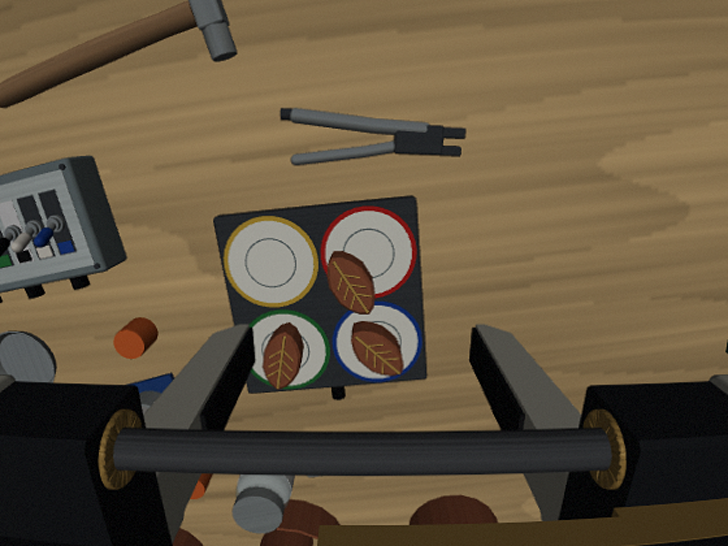

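The red-pad leaf lies at (352,282) px, half off its pad; the other two are fine. Re-gripping it.

Request:
{"op": "arm_command", "data": {"commands": [[1.6, -0.5, 0, 0, 0, 0.1375, 0.25], [1.6, -0.5, 0, 0, 0, 0.1375, 0.25], [1.6, -0.5, 0, 0, 0, 0.1375, 0.25], [1.6, -0.5, 0, 0, 0, 0.1375, 0.25], [0, 0, -4, 0, 0, 0, 0.25], [0, 0, -4, 0, 0, 0, 0.25], [0, 0, -4, 0, 0, 0, 0.25], [0, 0, -4, 0, 0, 0, 0.25], [0, 0, -4, 0, 0, 0, 0.25], [0, 0, 0, 0, 0, 0, 0.25], [0, 0, 0, 0, 0, 0, 0.25]]}}

```text
time_s: 48.1
tool_pos: [0.5337, 0.0967, 0.1093]
orientation: [0.664, -3.07, 0.0]
ft_force: [0.5, -0.1, 0.9]
gripper_width: 0.0581
```

```bash
python3 leaf.py
```

```text
t48.1 pos [0.5337 0.0967 0.1093] yaw(toolY)114.4 toolx [-0.91 -0.41  0.  ] z [-0.001 -0.    -1.   ] F [ 0.5 -0.1  0.9] w0.0581 j [ 0.09  0.48  1.77 -0.    0.9  -1.9 ]
pad red 1421 [0.5094 0.1182] r0.0489
pad yellow 2848 [0.5065 0.0133] r0.0486
pad green 1202 [0.6115 0.0107] r0.0486
pad blue 662 [0.6134 0.1159] r0.0482
on pads:
leaf uv [279. 223.] 3980 z0.0518 mean [0.5319 0.0961] mid [0.5338 0.0969] LxW 0.0707 0.0395 ang24.9
leaf uv [135. 265.] 3242 z0.0519 mean [0.6064 0.0119] mid [0.6095 0.0111] LxW 0.0702 0.0397 ang161.2
leaf uv [257. 310.] 2130 z0.0516 mean [0.6033 0.1097] mid [0.6086 0.111 ] LxW 0.0534 0.0408 ang62.5
```

Request:
{"op": "arm_command", "data": {"commands": [[0, 0, -4, 0, 0, 0, 0.25], [0, 0, -3, 0, 0, 0, 0.25], [0, 0, -0.85, 0, 0, 0, 0.25], [0, 0, 0, 0, 0, 0, 0.25], [0, 0, 0, 0, 0, 0, -0.4], [0, 0, 0, 0, 0, 0, -0.4], [0, 0, 0, 0, 0, 0, -0.4], [0, 0, 0, 0, 0, 0, -0.4], [0, 0, 0, 0, 0, 0, -0.4], [0, 0, 2, 0, 0, 0, -0.4], [0, 0, 3, 0, 0, 0, -0.4], [-1.2, 1.05, 0, 0, 0, 0, -0.4], [-1.2, 1.05, 0, 0, 0, 0, -0.4], [0, 0, 0, 0, 0, 0, -0.4], [0, 0, 0, 0, 0, 0, -0.4], [0, 0, 0, 0, 0, 0, -0.4]], "grip_force": 15}}

```text
time_s: 49.75
tool_pos: [0.5094, 0.1186, 0.0797]
orientation: [0.668, -3.069, 0.0]
ft_force: [0.2, 0.0, -1.0]
gripper_width: 0.0398
```

Request:
{"op": "arm_command", "data": {"commands": [[0, 0, -3, 0, 0, 0, -0.4], [0, 0, -1.5, 0, 0, 0, -0.4], [0, 0, -0.4, 0, 0, 0, -0.4], [0, 0, 0, 0, 0, 0, -0.4], [0, 0, 0, 0, 0, 0, 0.3], [0, 0, 0, 0, 0, 0, 0.3], [0, 0, 0, 0, 0, 0, 0.3], [0, 0, 2, 0, 0, 0, 0.3], [0, 0, 4, 0, 0, 0, 0.3], [0, 0, 4, 0, 0, 0, 0.3], [-1.5, 0, 4, 0, 0, -0.14, 1], [-1.5, 0, 4, 0, 0, -0.14, 1], [-1.5, 0, 4, 0, 0, -0.14, 1], [-1.5, 0, 4, 0, 0, -0.14, 1], [-2, 0, 4, 0, 0, 0, 1], [0, 0, 0, 0, 0, 0, 1], [0, 0, 0, 0, 0, 0, 1], [0, 0, 0, 0, 0, 0, 1]]}}

```text
time_s: 51.55
tool_pos: [0.4293, 0.1186, 0.33]
orientation: [-0.207, -3.133, 0.001]
ft_force: [1.4, -0.3, -0.4]
gripper_width: 0.0933
```

```bash
python3 leaf.py; python3 chk.py; python3 - <<'E'
from h import *
im,d,K,k1,V=cap('scene'); 
a=cv2.resize(im[210:310,100:300],None,fx=3,fy=3,interpolation=cv2.INTER_CUBIC); b=cv2.resize(im[185:285,220:420],None,fx=3,fy=3,interpolation=cv2.INTER_CUBIC)
save('fin.png',np.vstack([a,b]))
E
```

```text
t51.5 pos [0.4293 0.1186 0.33  ] yaw(toolY)82.5 toolx [-0.99  0.13  0.  ] z [-0.002 -0.    -1.   ] F [ 1.4 -0.3 -0.4] w0.0933 j [ 0.16  0.05  1.74 -0.    1.35 -1.27]
pad red 531 [0.5099 0.118 ] r0.0491
pad yellow 619 [0.5068 0.0132] r0.0489
pad green 472 [0.6114 0.0105] r0.0489
pad blue 491 [0.6144 0.1152] r0.0494
on pads:
leaf uv [285. 223.] 1024 z0.0519 mean [0.5071 0.1175] mid [0.5091 0.1177] LxW 0.071 0.0403 ang23.3
leaf uv [224. 294.] 824 z0.0518 mean [0.6079 0.0117] mid [0.6103 0.0108] LxW 0.0714 0.0395 ang162.9
leaf uv [293. 288.] 833 z0.0519 mean [0.6109 0.1155] mid [0.6125 0.1147] LxW 0.0684 0.0399 ang39.9
top leaf [272. 208.] 172 [0.6078 0.0113 0.052 ]
top leaf [240. 208.] 179 [0.6114 0.1157 0.0519]
top leaf [240. 240.] 177 [0.5068 0.1174 0.0517]
```

View pics/fin.png

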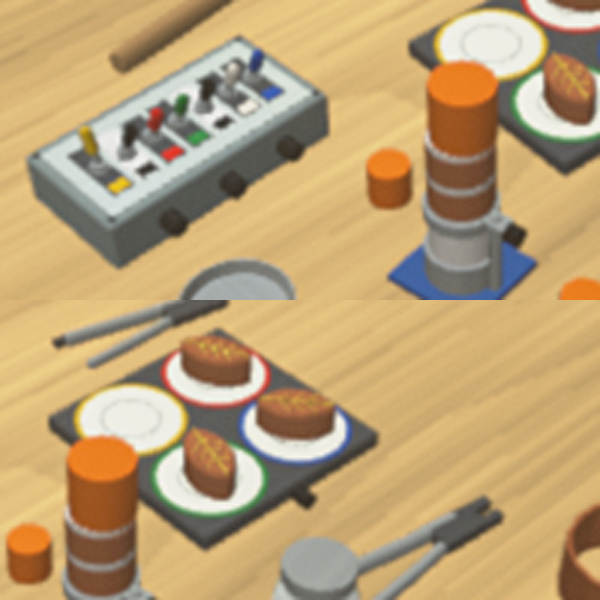

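```bash
python3 -c "
from workcell import bot; print(bot.job_done())"
```

```text
the job is handed in; nothing more can be done
None
```

I've handed the job in at about 52 s of the 210 s allowed. All the steps were done, in the order you asked.

- **Fan and cap:** I switched the fan on first, then stood the cap in the dish.
- **Leaves:** All three went onto their own pads: red, blue and green.
- **Spray:** With all the heat off, I pressed the nozzle down to its stop. It travelled about 5 mm, and the force reached 15.7 N with no further movement before I let it up.
- **Afterwards:** The cap went back on the can, and I switched on the blue, green and red heat.
- **Knocked leaf:** The leaf on the red pad was found about 32 mm off centre, so I put it back. It was in place at 29.9 s, just before the spray at about 31 s, and already off by 38 s. I can't say exactly when it moved, so it could have been just before the spray. I did not spray again.

**Last checks:**
- **Leaves:** All three lie flat (tops at z 0.052 m). The wrist camera put them within about 2 mm of their pad centres.
- **Cap:** It is seated on the can, with its top at z 0.200 m.
- **Toggles:** White, blue, green and red are on, yellow is off and both black ones are still on.
- **Other items:** No tools or other items looked moved in the pictures, but I did not measure them.
- **Failed or disagreed:** The top camera placed the blue and red leaves about 3 mm nearer the robot than the wrist camera did. No other check failed.

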